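# Coating check of a batch of plated bolts

## Task

Check the coating of this batch: lay every bolt on the mat, the sample with the blue band included, into the tray's V saddles, one to a saddle, heads on the handle side and close up to the rail there, then swing the keeper bar down over the shanks until it snaps shut into its detent. Slide the tray along its bed until the blue band sits right under the probe tip and, with it there, press the green button to take the reading; then bring the tray all the way back to its loading end, keeper still shut. Do not knock the probe, and leave the hose clamp, the flanged bush and the spanner where they lie.

Things in the scene. Friction and masses are not known exactly. Their poses are not given: they have to be found in the camera images.
- sample: Gold (yellow zinc) M20 hex bolt, 0.2-0.4 kg: shank 20 mm diameter, 90 mm long; hex head 30 mm across flats (35 corners), 13 mm thick. Origin on the axis, 30.5 mm from the head's underside, close to the centre of mass; x runs from head (outer end at -43.5 mm) to thread end (+59.5 mm). The sample: 12 mm wide blue band round the shank, centred on the origin. Always present.
- bolt_a: Another bolt like the sample but with no blue band (same size, origin and axes). May be absent. Bolts lie at the start on a flat of the head and the thread end, axis 13 mm above the mat at the origin, sloping 3 degrees.
- bolt_b: Another bolt like the sample but with no blue band (same size, origin and axes). May be absent. Bolts lie at the start on a flat of the head and the thread end, axis 13 mm above the mat at the origin, sloping 3 degrees.
- bolt_c: Another bolt like the sample but with no blue band (same size, origin and axes). May be absent. Bolts lie at the start on a flat of the head and the thread end, axis 13 mm above the mat at the origin, sloping 3 degrees.
- mat: Black rubber mat, 250 x 170 x 3 mm, fixed, on which the bolts lie at the start. Origin at the centre of its underside.
- stand: Grey bench stand, fixed: bed 170 mm (x) by 550 mm (y), 12 mm thick, on which the tray slides along y; origin at the underside of its middle, x to the rear (away from the tray's handle). At the rear, at x = 135, y = 60 mm, a 26 mm steel column, 237 mm high; from it an arm (191 to 219 mm high, 30 mm wide) runs forward to x = -22 mm and holds the probe.
- probe: Black eddy-current probe, vertical, 22 to 28 mm diameter, tapering over its lowest 30 mm to a 5 mm tip; origin at the tip. Delicate. It does not move.
- probe_tip (a point): Tip of the probe, 89 mm above the bench, 5 mm above the top of a seated shank. In the stand's frame at x = -12, y = 60 mm.
- tray (a joint): Travel in m of the aluminium tray (plate 150 x 248 x 10 mm, top 34 mm above the bench) along the stand's +y: 0 at the end stop of the loading end, up to 0.285. Starts 0 to 20 mm from the stop. 3 N of friction; stays where it is left. The sample in saddle 1, 2, 3, 4 comes under the probe at about 0.274, 0.218, 0.162, 0.106.
- tray_ref (a point): Middle of the tray at the height of seated shank axes, 74 mm above the bench; axes as the stand. Two 10 mm thick cross rails along y, centred at x = -35 (front) and +25 mm, 50 mm free between them, carry four pairs of black V saddles 56 mm apart: 90 degree V, 37 mm mouth, tops 5 mm above this point. Plate 40 mm below it. A well laid bolt has its origin at x = -12 mm.
- tray_handle (a point): Upper part of the tray's black upright handle, 18 mm diameter, 55 mm tall, at the middle of the tray's front (x = -82 mm of tray_ref); the point lies on its axis, 20 mm below its top, 69 mm above the bench.
- saddle_1 (a point): Where a bolt's origin belongs when laid in saddle 1 (y = -84 mm of tray_ref; farthest from the probe): on the seated shank's axis. The bolt's x points along the tray's x, its head just in front of the front rail, 2.5 mm clear (0 to 8 mm is good). Moves with the tray.
- saddle_2 (a point): Where a bolt's origin belongs when laid in saddle 2 (y = -28 mm of tray_ref; second): on the seated shank's axis. The bolt's x points along the tray's x, its head just in front of the front rail, 2.5 mm clear (0 to 8 mm is good). Moves with the tray.
- saddle_3 (a point): Where a bolt's origin belongs when laid in saddle 3 (y = 28 mm of tray_ref; third): on the seated shank's axis. The bolt's x points along the tray's x, its head just in front of the front rail, 2.5 mm clear (0 to 8 mm is good). Moves with the tray.
- saddle_4 (a point): Where a bolt's origin belongs when laid in saddle 4 (y = 84 mm of tray_ref; nearest the probe): on the seated shank's axis. The bolt's x points along the tray's x, its head just in front of the front rail, 2.5 mm clear (0 to 8 mm is good). Moves with the tray.
- keeper (a joint): Angle in rad of the keeper, a steel U of 45 mm arms and a 200 mm wide, 10 mm round bar: 0 shut, 2 mm above the shanks over the rear rail; grows up and to the rear; 1.57 upright, 1.85 stop. Starts open (1.45 to 1.8). Stiff hinge (2.5 N at the bar), stays where left. From 0.4 down to 0.2 a spring plunger resists (about 9 N down on the bar in all); past that it snaps to 0 and holds.
- keeper_grip (a point): Middle of the keeper bar, in a red plastic sleeve 15 mm diameter and 46 mm long along y; the point lies on the bar's axis. Shut, it is 91 mm above the bench (x = 25, z = 17 mm of tray_ref), midway between saddles 2 and 3. It moves on an arc of 45 mm radius about keeper_hinge.
- keeper_hinge (a point): Middle of the keeper's hinge line, which runs along the tray's y: x = 70, z = 17 mm of tray_ref. Moves with the tray.
- gauge_box: Grey gauge unit, fixed, 90 (x) x 135 (y) x 45 mm high, with a small screen and the green button on top. Origin at the centre of its underside.
- read_button (a joint): Travel of the green button in m: 0 out, 0.006 fully pressed; springs back. Fully down takes 5 N; the reading is taken past 0.004.
- read_button_top (a point): Centre of the top of the green button, 26 mm diameter, about 67 mm above the bench when out; it is pressed straight down.
- clamp: Gold hose clamp lying flat, 62 mm ring, 16 mm high, loose; a bystander. Origin at the ring's centre, underside.
- bush: Gold flanged bush, 68 mm diameter, 36 mm high, loose; a bystander. Origin at the centre of its underside.
- spanner: Steel spanner lying flat, about 165 mm long, loose; a bystander. Origin at the middle of its underside.
Things that resemble listed ones, but are neither listed nor needed, are in the scene too. Several things look just like the gauge_box: the one meant starts farthest to the robot's right. Leave any pink look-alike of the sample alone.

How it is judged:
By the outcome, as a careful person would: the job done as asked, in the order asked, and still so for the second after the job is handed in, with the robot touching nothing.
Of bolt_a, bolt_b, bolt_c only 1 to 3 are there at a start; the rules pass over those that are not, and their reading is None.
At some moment in a run one of sample, bolt_a, bolt_b, bolt_c may be knocked a few centimetres aside while the robot is not near it.
Once in a run the grip may slacken for a moment while it holds something.
It also fails if it takes over 210 s, if anything falls off the work surface, if the arm or the gripper's body presses on something with over 40 N, if the wrist force passes 120 N, or if a joint passes its speed limit or range.

## Robot

A 7-joint arm with a two-finger parallel gripper is mounted at the origin on the work surface. World frame = base frame: x ahead of the robot, y to its left, z up, the work surface at z = 0. Lengths are in m, angles in rad, forces in N, time in s.
With the tool pointing down it reaches from about 0.425 to 0.875 m from the base axis. Payload 8.4 kg.
Tool frame: the origin (TCP) lies midway between the tips of the shut fingers; the grasp point (between the pads) lies 19 mm behind it; z points along the fingers, y is the line along which they close (so a half turn about z gives the same grasp; the last joint's range is limited). The gripper opens to 87 mm and grips with 3 to 60 N. Pads are 19 mm wide; open, the fingers measure 117 mm over their backs; the gripper's body (75 mm by 190 mm) begins 51 mm behind the grasp point.
Start: joints at [-1.305, 0.333, 0.04, 1.465, -0.013, 1.343, -0.059], TCP at [0.232, 0.607, 0.193] pointing down, gripper open.
Joint ranges: [-2.58, 2.58], [-0.38, 2.09], [-1.3, 1.39], [0.25, 2.4], [-1.5, 4.64], [0.08, 2.09], [-2.65, 2.65]. Speed limits (rad/s): [2.22, 2.22, 2.79, 2.79, 3.14, 3.14, 3.14].

## Interface

Orientations are given as a unit quaternion [x, y, z, w].
In Python, from bench import robot gives the robot as it stands.
- The arm moves only by the tool step_arm, never from a script. Its argument "deltas" is a list of rows, each a list of 5 numbers: the shift along the tool's x, y, z in m, then the turn about the tool's z in degrees, then the opening, from 0 (shut) to 1 (fully open). In form: [[x, y, z, roll, hand], ...]. A call has 1 to 20 rows; each row shifts and turns the commanded pose from where the row before left it, along the tool's axes as they then stand; what a row does not reach is not made up. A row lasts 1/10 s, in which the tool goes at most 50 mm and 8.59 degrees, less where a joint would pass 70% of its speed; a pose out of reach is approached as far as the arm can. A call is refused whole if a number of a shift passes 0.05 or a number of a turn 8.59, either way. A call with a gripper value outside its range is refused whole. The fingers move at their own pace and stop on an object; "newtons" is the grip in N (left out, the last holds). Time passes only in rows, so rows that do not move let the fingers close. It gives the time, the measured TCP pose, the force, the opening and the grip force at its end, in the units of the state.
- robot.observe(): the state, without advancing time (a new reading comes with each control period).
- robot.read_camera(name): name is "scene" or "top"; returns a dict with "pixels" (420x560x3 uint8, blue, green, red), "fx", "fy", "cx", "cy" (pixels), "eye" and "orientation" of the camera in the world. Camera axes: x right, y down, z forward; pixel columns grow to the right and rows downward; lengths in m; the calibration is good to about 2 mm. A picture is of the moment at which its call begins. There is no depth.
- robot.finish_job(): hands the job in; it is judged then, once.
Trained networks look in a picture, given as the dict that the camera call returned (one of the last four; its "shot" number tells which), for a name from the list of things; names that differ only in an ending like _2 or _b are one class to them, and where a whole thing is asked for, a point or a joint stands for the part that bears it (a point fixed in the world has none). Each returns a list of dicts, best first, with "confidence" (0 to 1); they miss things now and then, are a little off and sometimes report something else, mostly with a low value. They report only what shows in the picture. A call takes as long as a camera call. They do not tell look-alikes from the thing itself.
- robot.regions_of(name, picture): "pixels" (420x560 bool, what is visible of it).
- robot.pinpoint(name, picture): "at" ([x, y, z] in m, in the coordinates of the camera as it stood for that picture, good to about 4 mm: a listed point, or the origin of a listed thing).
The state is a dict: "time": time; "qpos": joint angles; "qd": joint speeds; "tau": joint torques, N m; "position": TCP position; "ee_rot": TCP orientation; "wrist_force": force on the tool from outside, world axes, zero at the start; "moment": the same for the moment, N m; "grip_width": finger opening in m; "grip_force": force on a finger pad.
Only numpy, scipy, OpenCV 4.12 (cv2) and the standard library are available. Lean on these libraries where they do the work, as an engineer would, in place of code of your own. Each camera call takes 0.05 s, during which the arm holds its last target. There are 200 camera calls.

## Working session

There is one attempt and no reset: what is moved stays moved. The work goes in short steps, Python scripts to look and compute and a tool call to move; the robot and the scene stay as the last step left them, time stands still between calls to the robot, and variables do not carry over. Pictures are saved under pics/ and viewed, at most 16 in all, crops included, and the job is handed in when it is done.

Besides the shell and the picture viewer there is one more tool, called after "Request:" in YAML: its name, and indented under it one key for each argument. step_arm: Moves the arm, as the interface text tells. Its arguments: {"type":"object","properties":{"deltas":{"type":"array"},"newtons":{"type":"number"}},"required":["deltas"]}

```bash
mkdir -p pics; cat > h.py <<'E'
import numpy as np, cv2
from scipy.spatial.transform import Rotation as R
from bench import robot
def w(p,at): return np.array(p["eye"])+R.from_quat(p["orientation"]).apply(at)
def ray(p,u,v,z):
    d=R.from_quat(p["orientation"]).apply([(u-p["cx"])/p["fx"],(v-p["cy"])/p["fy"],1]); e=np.array(p["eye"])
    return e+d*(z-e[2])/d[2]
def px(p,X):
    c=R.from_quat(p["orientation"]).inv().apply(np.array(X)-p["eye"]); return c[0]/c[2]*p["fx"]+p["cx"],c[1]/c[2]*p["fy"]+p["cy"]
E
python3 - <<'E'
from h import *
s=robot.observe(); print({k:np.round(v,3) for k,v in s.items()})
for c in("scene","top"):
    p=robot.read_camera(c); cv2.imwrite(f"pics/{c}0.png",p["pixels"])
    print(c,np.round(p["eye"],3),np.round(p["orientation"],3),p["fx"])
    for n in ["sample","mat","stand","probe_tip","tray_ref","tray_handle","saddle_1","saddle_4","keeper_grip","keeper_hinge","gauge_box","read_button_top","clamp","bush","spanner"]:
        for r in robot.pinpoint(n,p): 
            X=w(p,r["at"]); print(n,round(r["confidence"],2),np.round(X,3),np.round(px(p,X)))
E
```

```text
{'time': np.float64(0.0), 'qpos': array([-1.305,  0.334,  0.04 ,  1.466, -0.013,  1.343, -0.059]), 'qd': array([-0.001,  0.   , -0.002,  0.   ,  0.   ,  0.   , -0.   ]), 'tau': array([ 1.0000e-03, -6.5635e+01,  1.3360e+00, -4.0379e+01, -6.0000e-02,
        4.5000e-02,  0.0000e+00]), 'position': array([0.232, 0.607, 0.192]), 'ee_rot': array([ 0.181,  0.983, -0.001, -0.   ]), 'wrist_force': array([0.514, 0.409, 0.547]), 'moment': array([ 0.034, -0.01 , -0.007]), 'grip_force': np.float64(0.0), 'grip_width': np.float64(0.087)}
scene [1.157 0.682 0.985] [ 0.334  0.859 -0.357 -0.151] 488.6191509247329
sample 0.89 [0.549 0.52  0.012] [419. 362.]
sample 0.7 [0.507 0.389 0.013] [383. 313.]
mat 0.95 [0.453 0.346 0.001] [382. 293.]
mat 0.63 [ 0.537 -0.126 -0.001] [234. 210.]
stand 0.75 [ 0.536 -0.129 -0.004] [234. 210.]
stand 0.74 [ 0.457  0.347 -0.002] [382. 294.]
probe_tip 0.58 [ 0.517 -0.07   0.091] [252. 193.]
probe_tip 0.31 [0.452 0.341 0.001] [381. 291.]
probe_tip 0.31 [ 0.629 -0.249  0.134] [178. 167.]
tray_ref 0.64 [ 0.551 -0.254  0.075] [202. 171.]
tray_handle 0.73 [ 0.466 -0.262  0.07
[... 1751 characters left out ...]
4 0.72 [ 0.55  -0.345  0.071] [389. 205.]
saddle_4 0.63 [ 0.546 -0.29   0.075] [373. 206.]
keeper_grip 0.73 [ 0.631 -0.247  0.132] [363. 178.]
keeper_hinge 0.73 [ 0.522 -0.069  0.091] [306. 211.]
keeper_hinge 0.58 [ 0.627 -0.247  0.087] [360. 181.]
gauge_box 0.79 [ 0.34  -0.344  0.002] [383. 268.]
gauge_box 0.43 [ 0.632 -0.246  0.133] [363. 177.]
read_button_top 0.52 [ 0.348 -0.302  0.069] [375. 266.]
read_button_top 0.46 [ 0.329 -0.122  0.063] [320. 270.]
read_button_top 0.24 [ 0.391  0.089 -0.001] [257. 250.]
clamp 0.53 [ 0.392  0.09  -0.002] [257. 249.]
clamp 0.3 [ 0.519 -0.07   0.091] [306. 212.]
bush 0.55 [ 0.557 -0.472  0.   ] [422. 205.]
spanner 0.75 [ 0.55  -0.344  0.071] [389. 205.]
```

View pics/scene0.png

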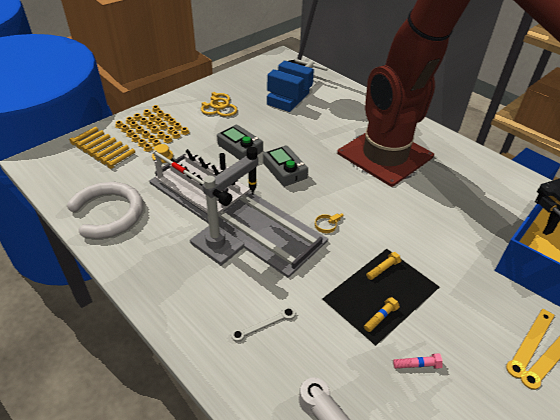

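```bash
python3 -c "
import cv2
a=cv2.imread('pics/top0.png');cv2.imwrite('pics/c0.png',cv2.resize(a[150:300,80:280],None,fx=4,fy=4,interpolation=cv2.INTER_CUBIC))"
```

```text
(no output)
```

View pics/c0.png

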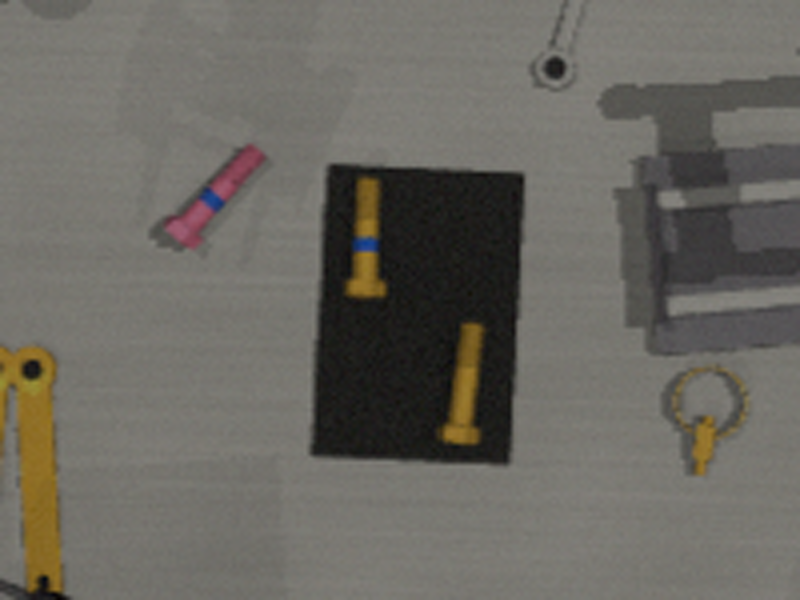

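The scene shows the banded sample (383,313) and one plain bolt on the mat. The pink look-alike at (418,362) is off the mat and stays put. In the top crop, the sample is at (366,243) and bolt_a at (465,383), both with heads towards the robot. There are two gauge boxes, at scene (284,171) with y=-0.16 and (240,148) with y=-0.34. The one meant is the second, because its y is the most negative, so it is farthest right.

```bash
cat >> h.py <<'E'
def go(x,y,z=None,close=None):
    "print tool-frame shift and roll to world target; close = closing line angle (deg) of tool y"
    s=robot.observe(); T=R.from_quat(s["ee_rot"]); P=np.array(s["position"])
    y_=T.apply([0,1,0]); a=np.degrees(np.arctan2(y_[1],y_[0]))
    d=np.array([x,y,P[2] if z is None else z])-P
    print("t",round(s["time"],2),"tcp",np.round(P,4),"close",round(a,2),"w",round(s["grip_width"],4),"gf",round(float(s["grip_force"]),1),"F",np.round(s["wrist_force"],1))
    if close is not None:
        r=(close-a+90)%180-90; print("  roll",round(-r,2)); T=R.from_euler("z",r,degrees=True)*T
    print("  shift after roll",np.round(T.inv().apply(d),4))
E
python3 - <<'E'
from h import *
p=robot.read_camera("scene"); q=robot.read_camera("top")
for p,nm in((p,"scene"),(q,"top")):
  for r in robot.regions_of("sample",p):
    m=r["pixels"].astype(bool); v,u=np.nonzero(m)
    W=np.array([ray(p,a,b,.016)[:2] for a,b in zip(u,v)]); c=W.mean(0); U,S,V=np.linalg.svd(W-c,full_matrices=False)
    d=V[0]*np.sign(V[0][0]); t=(W-c)@d; lo,hi=np.percentile(t,[.5,99.5])
    hsv=cv2.cvtColor(p["pixels"],cv2.COLOR_BGR2HSV); b=m&(hsv[...,0]>100)&(hsv[...,0]<130)&(hsv[...,1]>120); bv,bu=np.nonzero(b)
    print(nm,round(r["confidence"],2),len(u),"c",np.round(c,4),"ang",round(np.degrees(np.arctan2(d[1],d[0])),1),"len",round(hi-lo,4),"origin by ends",np.round(c+d*(lo+(hi-lo)*43.5/103),4),
     "band",(np.round(ray(p,bu.mean(),bv.mean(),.023),4),len(bu)) if len(bu) else None)
  for n in ["sample","tray_ref","tray_handle","saddle_1","keeper_grip","probe","gauge_box","stand","read_button_top"]:
    for r in robot.pinpoint(n,p):
      if r["confidence"]>.4: print(" ",n,round(r["confidence"],2),np.round(w(p,r["at"]),3))
a=robot.read_camera("scene")["pixels"]; cv2.imwrite('pics/c1.png',cv2.resize(a[90:290,140:340],None,fx=3,fy=3,interpolation=cv2.INTER_CUBIC))
E
```

```text
scene 0.95 492 c [0.5519 0.519 ] ang -37.4 len 0.107 origin by ends [0.5476 0.5224] band (array([0.5523, 0.5236, 0.023 ]), 50)
scene 0.83 425 c [0.5136 0.3878] ang 2.3 len 0.1165 origin by ends [0.5078 0.3876] band (array([0.5119, 0.3895, 0.023 ]), 39)
scene 0.26 986 c [ 0.3301 -0.3589] ang 78.0 len 0.1708 origin by ends [ 0.3275 -0.3715] band (array([ 0.3407, -0.3189,  0.023 ]), 1)
  sample 0.9 [0.508 0.389 0.012]
  sample 0.89 [0.551 0.521 0.013]
  tray_ref 0.93 [ 0.55  -0.255  0.078]
  tray_ref 0.49 [ 0.47  -0.259  0.075]
  tray_ref 0.44 [ 0.518 -0.069  0.088]
  tray_handle 0.64 [ 0.465 -0.259  0.072]
  saddle_1 0.95 [ 0.531 -0.175  0.076]
  saddle_1 0.78 [ 0.533 -0.228  0.077]
  saddle_1 0.67 [ 0.548 -0.34   0.074]
  saddle_1 0.56 [ 0.54  -0.284  0.072]
  keeper_grip 0.6 [ 0.629 -0.247  0.132]
  probe 0.69 [ 0.52  -0.068  0.091]
  gauge_box 0.9 [ 0.306 -0.158 -0.001]
  gauge_box 0.85 [ 0.334 -0.342  0.002]
  gauge_box 0.6 [ 0.529 -0.171  0.073]
  stand 0.95 [ 0.54  -0.125 -0.001]
  stand 0.73 [ 0.551 -0.477 -0.001]
  stand 0.43 [ 0.629 -0.248  0.132]
  read_button_top 0.57 [ 0.325 -0.12   0.064]
top 0.67 224 c [0.5474 0.5203] ang -40.7 len 0.1056 origin by ends [0.5457 0.5218] band (array([0.5489, 0.5149, 0.023 ]), 15)
top 0.5 198 c [0.5151 0.3868] ang -0.0 len 0.0993 origin by ends [0.5118 0.3868] band (array([0.514 , 0.3861, 0.023 ]), 18)
  sample 0.76 [0.554 0.521 0.015]
  sample 0.5 [0.513 0.382 0.017]
  tray_ref 0.86 [ 0.551 -0.257  0.07 ]
  tray_handle 0.94 [ 0.471 -0.264  0.069]
  saddle_1 0.97 [ 0.548 -0.343  0.072]
  saddle_1 0.95 [ 0.546 -0.286  0.075]
  saddle_1 0.79 [ 0.53  -0.171  0.07 ]
  keeper_grip 0.64 [ 0.634 -0.243  0.133]
  probe 0.48 [ 0.521 -0.071  0.09 ]
  gauge_box 0.71 [ 0.307 -0.158  0.   ]
  gauge_box 0.56 [ 0.34  -0.342  0.   ]
  stand 0.59 [ 0.539 -0.129 -0.   ]
  read_button_top 0.59 [ 0.327 -0.123  0.065]
  read_button_top 0.54 [ 0.345 -0.301  0.068]
```

View pics/c1.png

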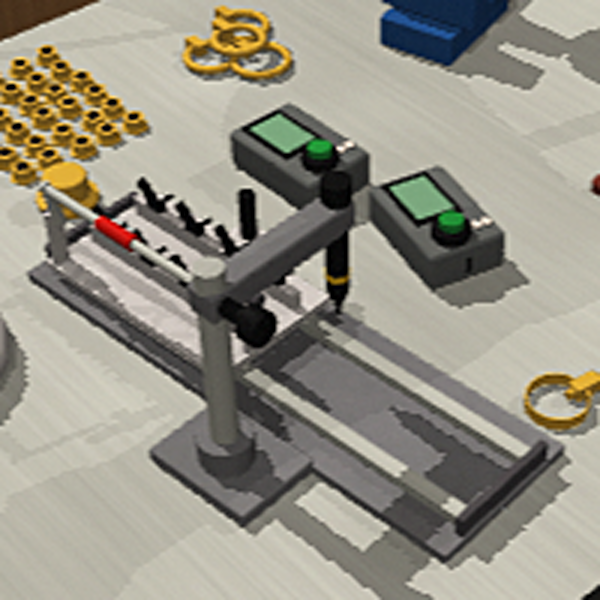

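The crop confirms it: the meant gauge box is at crop (300,155), with its button at (320,150). The look-alike is at (435,225).

```bash
python3 - <<'E'
from h import *
p=robot.read_camera("top")
hsv=cv2.cvtColor(p["pixels"],cv2.COLOR_BGR2HSV)
for nm,(u0,u1,v0,v1) in dict(sample=(160,180,190,227),bolt_a=(186,206,226,265)).items():
    m=np.zeros(hsv.shape[:2],bool); m[v0:v1,u0:u1]=((hsv[...,1]>90)&(hsv[...,2]>60))[v0:v1,u0:u1]
    v,u=np.nonzero(m); W=np.array([ray(p,a,b,.018)[:2] for a,b in zip(u,v)]); c=W.mean(0); V=np.linalg.svd(W-c)[2] if len(W)<2000 else 0
    d=V[0]*np.sign(V[0][0]); t=(W-c)@d; lo,hi=t.min(),t.max()
    print(nm,len(u),c,np.degrees(np.arctan2(d[1],d[0])),hi-lo,c+d*(lo+(hi-lo)*43.5/103))
go(.512,.387,.12,91)
E
```

```text
sample 203 [0.51614274 0.38483299] 0.6524210015288163 0.1023248086366651 [0.51320787 0.38479957]
bolt_a 200 [0.39539995 0.29688285] -4.9580495362295895 0.10083300352874143 [0.39150543 0.29722071]
t 2.8 tcp [0.2319 0.6072 0.1926] close 69.1 w 0.0871 gf 0.0 F [-0.  -0.6  0.9]
  roll -21.9
  shift after roll [-0.2762 -0.225   0.0726]
```

Request:
step_arm:
  deltas:
    - [0, 0, 0, -7.3, 1]
    - [0, 0, 0, -7.3, 1]
    - [0, 0, 0, -7.3, 1]
    - [-0.023, -0.0188, 0.006, 0, 1]
    - [-0.023, -0.0188, 0.006, 0, 1]
    - [-0.023, -0.0188, 0.006, 0, 1]
    - [-0.023, -0.0188, 0.006, 0, 1]
    - [-0.023, -0.0188, 0.006, 0, 1]
    - [-0.023, -0.0188, 0.006, 0, 1]
    - [-0.023, -0.0188, 0.006, 0, 1]
    - [-0.023, -0.0188, 0.006, 0, 1]
    - [-0.023, -0.0188, 0.006, 0, 1]
    - [-0.023, -0.0188, 0.006, 0, 1]
    - [-0.023, -0.0188, 0.006, 0, 1]
    - [-0.023, -0.0188, 0.006, 0, 1]
    - [0, 0, 0, 0, 1]
    - [0, 0, 0, 0, 1]

```text
time: 4.5
position: [0.5122, 0.3858, 0.1204]
ee_rot: [-0.008, 1.0, -0.0, -0.0]
wrist_force: [-0.2, 0.1, 0.3]
grip_width: 0.0875
grip_force: 0.0
```

```bash
python3 - <<'E'
from h import *
go(.512,.386,.008,90.7)
p=robot.read_camera("scene")
for r in robot.pinpoint("sample",p): print(r["confidence"],w(p,r["at"]))
E
```

```text
t 4.5 tcp [0.5122 0.3858 0.1204] close 90.9 w 0.0875 gf 0.0 F [-0.2  0.1  0.3]
  roll 0.2
  shift after roll [1.000e-04 2.000e-04 1.124e-01]
0.88 [0.50961535 0.38821401 0.01379046]
0.74 [0.54924575 0.51814595 0.01272159]
```

Descend and grip.

Request:
step_arm:
  deltas:
    - [0, 0, 0.03, 0, 1]
    - [0, 0, 0.03, 0, 1]
    - [0, 0, 0.025, 0, 1]
    - [0, 0, 0.02, 0, 1]
    - [0, 0, 0.007, 0, 1]
    - [0, 0, 0, 0, 0.6]
    - [0, 0, 0, 0, 0.2]
    - [0, 0, 0, 0, 0]
    - [0, 0, 0, 0, 0]
    - [0, 0, 0, 0, 0]
    - [0, 0, 0, 0, 0]
    - [0, 0, 0, 0, 0]
    - [0, 0, -0.01, 0, 0]
    - [0, 0, -0.02, 0, 0]
    - [0, 0, -0.03, 0, 0]
    - [0, 0, -0.03, 0, 0]
    - [0, 0, -0.03, 0, 0]
    - [0, 0, -0.03, 0, 0]
    - [0, 0, -0.03, 0, 0]
    - [0, 0, 0, 0, 0]
  newtons: 45

```text
time: 6.6
position: [0.5137, 0.3878, 0.1945]
ee_rot: [-0.009, 1.0, 0.003, 0.003]
wrist_force: [0.8, 0.3, 0.1]
grip_width: 0.0001
grip_force: 0.0
```

```bash
python3 - <<'E'
from h import *
go(.536,-.229,.18,96.3)
p=robot.read_camera("scene"); cv2.imwrite('pics/c2.png',cv2.resize(p["pixels"][200:360,260:460],None,fx=3,fy=3,interpolation=cv2.INTER_CUBIC))
for r in robot.pinpoint("sample",p): print(r["confidence"],w(p,r["at"]))
E
```

```text
t 6.6 tcp [0.5137 0.3878 0.1945] close 90.98 w 0.0001 gf 0.0 F [0.8 0.3 0.1]
  roll -5.32
  shift after roll [ 0.0456 -0.6156  0.011 ]
0.85 [0.55024027 0.5176045  0.01255497]
0.56 [0.50932606 0.38756653 0.01032677]
0.44 [ 0.52783377 -0.17548834  0.07136849]
```

View pics/c2.png

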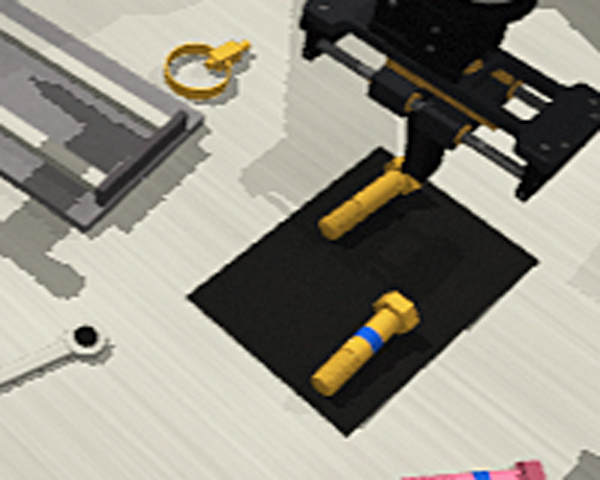

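The fingers closed on nothing. The sample is still lying at crop (370,340), and bolt_a is undisturbed. The descent fell short by about 6 mm, so I'll go down in smaller steps and check the height before closing.

Request:
step_arm:
  deltas:
    - [0, 0, 0.02, 0, 1]
    - [0, 0, 0.02, 0, 1]
    - [0, 0, 0.02, 0, 1]
    - [0, 0, 0.02, 0, 1]
    - [0, 0, 0.02, 0, 1]
    - [0, 0, 0.02, 0, 1]
    - [0, 0, 0.02, 0, 1]
    - [0, 0, 0.015, 0, 1]
    - [0, 0, 0, 0, 1]
    - [0, 0, 0, 0, 1]

```text
time: 7.7
position: [0.5117, 0.3863, 0.0336]
ee_rot: [-0.009, 1.0, -0.0, -0.0]
wrist_force: [-0.4, -0.0, -0.4]
grip_width: 0.0721
grip_force: 0.0
```

```bash
python3 - <<'E'
from h import *
go(.512,.387,.008,90.7)
E
```

```text
t 7.7 tcp [0.5117 0.3863 0.0336] close 90.99 w 0.0721 gf 0.0 F [-0.4 -0.  -0.4]
  roll 0.29
  shift after roll [-0.0004  0.0007  0.0256]
```

Request:
step_arm:
  deltas:
    - [0, 0, 0.012, 0, 0.8]
    - [0, 0, 0.0136, 0, 0.6]
    - [0, 0, 0, 0, 0.6]
    - [0, 0, 0, 0, 0]
    - [0, 0, 0, 0, 0]
    - [0, 0, 0, 0, 0]
    - [0, 0, 0, 0, 0]
    - [0, 0, 0, 0, 0]
    - [0, 0, 0, 0, 0]
    - [0, 0, 0, 0, 0]
    - [0, 0, 0, 0, 0]
    - [0, 0, 0, 0, 0]
    - [0, 0, 0, 0, 0]
    - [0, 0, 0, 0, 0]
  newtons: 45

```text
time: 9.1
position: [0.5118, 0.3864, 0.0081]
ee_rot: [-0.009, 1.0, -0.0, -0.0]
wrist_force: [-0.2, -0.1, -0.1]
grip_width: 0.0003
grip_force: 0.0
```

```bash
python3 - <<'E'
from h import *
go(.536,-.229,.18,96.3)
E
```

```text
t 9.1 tcp [0.5118 0.3864 0.0081] close 91.0 w 0.0003 gf 0.0 F [-0.2 -0.1 -0.1]
  roll -5.3
  shift after roll [ 0.0434 -0.6144 -0.1719]
```

```bash
python3 - <<'E'
from h import *
p=robot.read_camera("scene"); a=cv2.resize(p["pixels"][200:360,260:460],None,fx=3,fy=3,interpolation=cv2.INTER_CUBIC)
b=robot.read_camera("top")["pixels"]; b=cv2.resize(b[160:280,130:230],None,fx=2,fy=4,interpolation=cv2.INTER_CUBIC)
cv2.imwrite('pics/c3.png',np.hstack([a,b]))
E
```

```text
(no output)
```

View pics/c3.png

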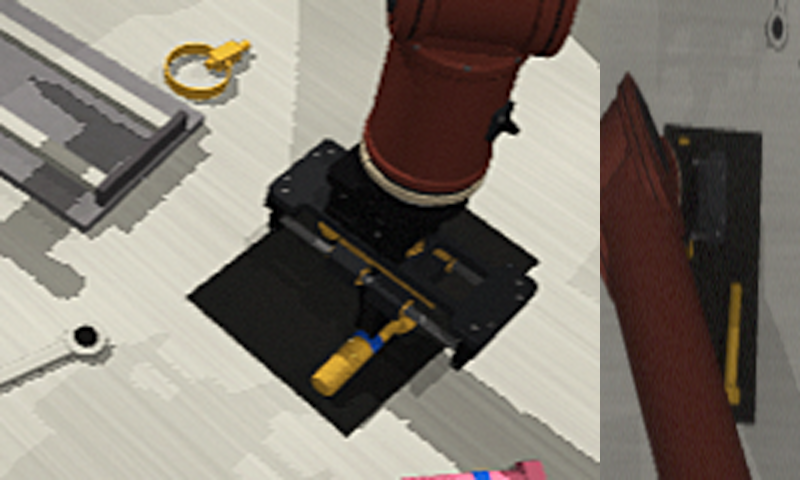

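```bash
python3 - <<'E'
from h import *
p=robot.read_camera("scene")
f=lambda X:np.round((np.array(px(p,X))-[260,200])*3)
for X in [(.5118,.3864,.008),(.5118,.3864,.027),(.5118,.3864,.06),(.512,.387,.016)]: print(X,f(X))
print("thread",ray(p,260+325/3,200+388/3,.010),"band",ray(p,260+375/3,200+341/3,.022))
cv2.imwrite('pics/c4.png',cv2.resize(p["pixels"][255:345,345:445],None,fx=6,fy=6,interpolation=cv2.INTER_CUBIC))
E
```

```text
(0.5118, 0.3864, 0.008) [363. 344.]
(0.5118, 0.3864, 0.027) [367. 331.]
(0.5118, 0.3864, 0.06) [374. 306.]
(0.512, 0.387, 0.016) [365. 339.]
thread [0.56610248 0.39224766 0.01      ] band [0.51144587 0.3952191  0.022     ]
```

View pics/c4.png

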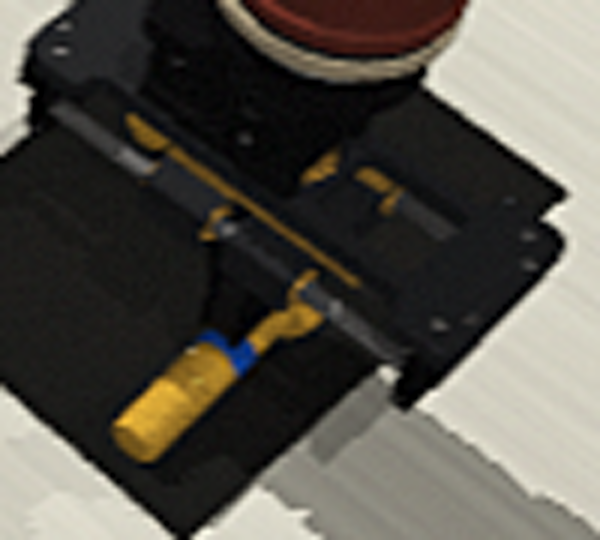

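The fingers overlap the band at crop (225,335), but the width reads 0. I'll lift a little to see whether the bolt follows.

Request:
step_arm:
  deltas:
    - [0, 0, -0.01, 0, 0]
    - [0, 0, -0.015, 0, 0]
    - [0, 0, -0.015, 0, 0]
    - [0, 0, -0.015, 0, 0]
    - [0, 0, -0.015, 0, 0]
    - [0, 0, 0, 0, 0]

```text
time: 9.85
position: [0.5132, 0.3875, 0.0814]
ee_rot: [-0.009, 1.0, 0.002, 0.002]
wrist_force: [0.5, 0.3, 0.0]
grip_width: 0.0006
grip_force: 0.0
```

```bash
python3 - <<'E'
from h import *
go(.512,.387,.008,90.7)
p=robot.read_camera("scene")
for r in robot.pinpoint("sample",p): print(r["confidence"],w(p,r["at"]))
cv2.imwrite('pics/c5.png',cv2.resize(p["pixels"][245:335,345:445],None,fx=6,fy=6,interpolation=cv2.INTER_CUBIC))
E
```

```text
t 9.85 tcp [0.5132 0.3875 0.0814] close 90.99 w 0.0006 gf 0.0 F [0.5 0.3 0. ]
  roll 0.29
  shift after roll [ 0.0014 -0.0007  0.0734]
0.95 [0.50698063 0.3893242  0.01456229]
0.6 [0.54772199 0.51899079 0.01318462]
```

View pics/c5.png

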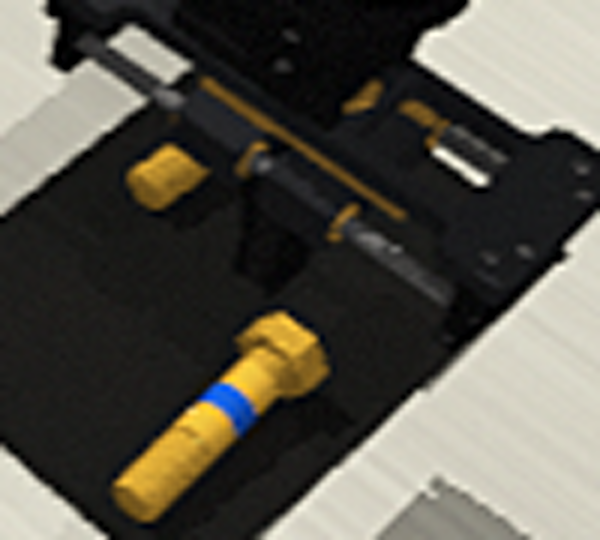

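```bash
python3 - <<'E'
from h import *
p=robot.read_camera("scene"); s=robot.observe(); P=np.array(s["position"])
a=p["pixels"][260:320,360:420].astype(float); a=np.clip(255*(a/120)**.5,0,255).astype(np.uint8)
a=cv2.resize(a,None,fx=9,fy=9,interpolation=cv2.INTER_CUBIC)
for dz,c in((0,(0,0,255)),(.019,(0,255,0)),(.038,(255,255,0))):
    u=(np.array(px(p,P+[0,0,dz]))-[360,260])*9+4; cv2.circle(a,tuple(int(x) for x in u),4,c,-1)
cv2.imwrite('pics/c6.png',a)
E
```

```text
(no output)
```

View pics/c6.png

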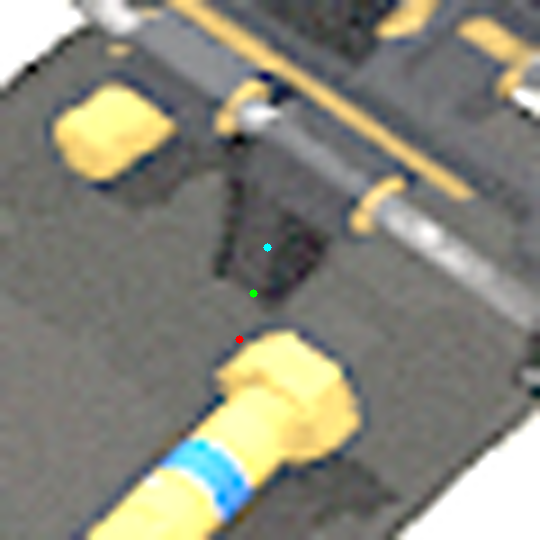

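The enhanced crop shows the true fingertips ending around (270,270). The reported TCP is the red dot at (239,339), so the tips are roughly 20–30 mm higher than reported. Earlier the fingers simply shut above the bolt. I'll find the real floor by touching down gently with the fingers straddling the bolt.

Request:
step_arm:
  deltas:
    - [0.001, 0, 0, 0, 0.5]
    - [0, 0, 0.015, 0, 0.5]
    - [0, 0, 0.015, 0, 0.5]
    - [0, 0, 0.015, 0, 0.5]
    - [0, 0, 0.015, 0, 0.5]
    - [0, 0, 0.0, 0, 0.5]
    - [0, 0, 0.01, 0, 0.5]
    - [0, 0, 0.005, 0, 0.5]
    - [0, 0, 0.002, 0, 0.5]
    - [0, 0, 0, 0, 0.5]

```text
time: 11.0
position: [0.5108, 0.3865, 0.001]
ee_rot: [-0.009, 1.0, -0.0, -0.0]
wrist_force: [-0.1, 0.1, 0.0]
grip_width: 0.0435
grip_force: 0.0
```

Request:
step_arm:
  deltas:
    - [0, 0, 0.002, 0, 0.5]
    - [0, 0, 0.002, 0, 0.5]
    - [0, 0, 0.002, 0, 0.5]
    - [0, 0, 0, 0, 0.5]

```text
time: 11.4
position: [0.5106, 0.3863, -0.0052]
ee_rot: [-0.009, 1.0, -0.0, -0.0]
wrist_force: [-0.0, -0.5, 0.1]
grip_width: 0.0433
grip_force: 0.0
```

Request:
step_arm:
  deltas:
    - [0, 0, 0.002, 0, 0.5]
    - [0, 0, 0.002, 0, 0.5]
    - [0, 0, 0.002, 0, 0.5]
    - [0, 0, 0, 0, 0.5]

```text
time: 11.8
position: [0.5106, 0.3863, -0.0113]
ee_rot: [-0.009, 1.0, -0.0, -0.0]
wrist_force: [1.4, 0.5, 0.1]
grip_width: 0.0434
grip_force: 0.0
```

Request:
step_arm:
  deltas:
    - [0, 0, 0.0015, 0, 0.5]
    - [0, 0, 0.0015, 0, 0.5]
    - [0, 0, 0.0015, 0, 0.5]
    - [0, 0, 0, 0, 0.5]

```text
time: 12.2
position: [0.5106, 0.3863, -0.0157]
ee_rot: [-0.009, 1.0, -0.0, -0.0]
wrist_force: [0.8, -0.8, 0.3]
grip_width: 0.0436
grip_force: 0.0
```

Request:
step_arm:
  deltas:
    - [0, 0, 0.001, 0, 0.5]
    - [0, 0, 0.001, 0, 0.5]
    - [0, 0, 0, 0, 0.5]

```text
time: 12.5
position: [0.5107, 0.3864, -0.0176]
ee_rot: [-0.009, 1.0, -0.0, -0.0]
wrist_force: [-0.4, 0.4, -0.7]
grip_width: 0.0437
grip_force: 0.0
```

Request:
step_arm:
  deltas:
    - [0, 0, 0.001, 0, 0.5]
    - [0, 0, 0.001, 0, 0.5]
    - [0, 0, 0, 0, 0.5]

```text
time: 12.8
position: [0.5107, 0.3863, -0.0196]
ee_rot: [-0.009, 1.0, -0.0, -0.0]
wrist_force: [0.4, 0.2, -0.2]
grip_width: 0.0436
grip_force: 0.0
```

Request:
step_arm:
  deltas:
    - [0, 0, 0.001, 0, 0.5]
    - [0, 0, 0.001, 0, 0.5]
    - [0, 0, 0, 0, 0.5]

```text
time: 13.1
position: [0.5107, 0.3863, -0.0216]
ee_rot: [-0.009, 1.0, -0.0, -0.0]
wrist_force: [0.8, 0.1, -0.0]
grip_width: 0.0434
grip_force: 0.0
```

Request:
step_arm:
  deltas:
    - [0, 0, 0.001, 0, 0.5]
    - [0, 0, 0.001, 0, 0.5]
    - [0, 0, 0, 0, 0.5]

```text
time: 13.4
position: [0.5107, 0.3863, -0.0236]
ee_rot: [-0.009, 1.0, -0.0, -0.0]
wrist_force: [0.0, -0.7, -0.5]
grip_width: 0.0433
grip_force: 0.0
```

```bash
python3 - <<'E'
from h import *
p=robot.read_camera("scene"); s=robot.observe(); P=np.array(s["position"])
a=p["pixels"][255:345,345:445].astype(float); a=np.clip(255*(a/120)**.5,0,255).astype(np.uint8)
a=cv2.resize(a,None,fx=6,fy=6,interpolation=cv2.INTER_CUBIC)
b=robot.read_camera("top")["pixels"][170:260,140:240].astype(float); b=np.clip(255*(b/160)**.5,0,255).astype(np.uint8)
cv2.imwrite('pics/c7.png',np.hstack([a[:,:],cv2.resize(b,(200,540))]))
E
```

```text
(no output)
```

View pics/c7.png

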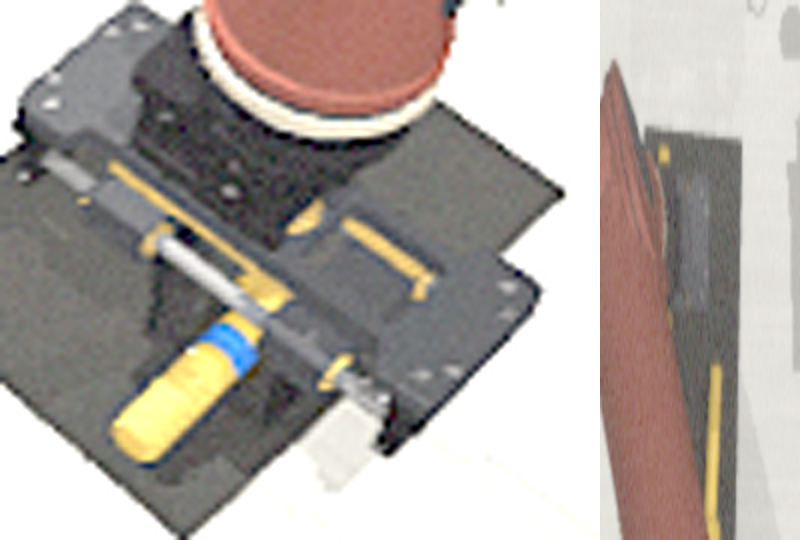

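The fingers now straddle the shank, at crop (165,320) and (280,400). Close here.

Request:
step_arm:
  deltas:
    - [0, 0, 0, 0, 0]
    - [0, 0, 0, 0, 0]
    - [0, 0, 0, 0, 0]
    - [0, 0, 0, 0, 0]
    - [0, 0, 0, 0, 0]
    - [0, 0, 0, 0, 0]
    - [0, 0, 0, 0, 0]
  newtons: 20

```text
time: 14.2
position: [0.5108, 0.3866, -0.0234]
ee_rot: [-0.009, 1.0, 0.0, 0.0]
wrist_force: [-0.1, 0.7, -0.5]
grip_width: 0.0192
grip_force: 20.0
```

Request:
step_arm:
  deltas:
    - [0, 0, 0, 0, 0.4]
    - [0, 0, 0, 0, 0.4]
    - [0, 0, 0, 0, 0.4]
    - [0, 0, 0.001, 0, 0.4]
    - [0, 0, 0.001, 0, 0.4]
    - [0, 0, 0, 0, 0.4]

```text
time: 14.8
position: [0.5107, 0.3863, -0.0257]
ee_rot: [-0.009, 1.0, -0.0, -0.0]
wrist_force: [0.0, -0.3, -0.2]
grip_width: 0.0349
grip_force: 0.0
```

Request:
step_arm:
  deltas:
    - [0, 0, 0.001, 0, 0.4]
    - [0, 0, 0.001, 0, 0.4]
    - [0, 0, 0, 0, 0.4]

```text
time: 15.1
position: [0.5108, 0.3864, -0.0264]
ee_rot: [-0.009, 1.0, 0.0, -0.0]
wrist_force: [-3.5, -3.3, 10.5]
grip_width: 0.0345
grip_force: 5.3
```

Contact with the mat (true z 3 mm) came at a reported z of about -0.026, so true z ≈ reported + 29 mm. Back off 2 mm, grip and lift.

Request:
step_arm:
  deltas:
    - [0, 0, -0.004, 0, 0.4]
    - [0, 0, 0, 0, 0]
    - [0, 0, 0, 0, 0]
    - [0, 0, 0, 0, 0]
    - [0, 0, 0, 0, 0]
    - [0, 0, 0, 0, 0]
    - [0, 0, -0.01, 0, 0]
    - [0, 0, -0.015, 0, 0]
    - [0, 0, -0.02, 0, 0]
    - [0, 0, -0.02, 0, 0]
    - [0, 0, -0.02, 0, 0]
    - [0, 0, -0.02, 0, 0]
    - [0, 0, -0.02, 0, 0]
    - [0, 0, -0.02, 0, 0]
    - [0, 0, -0.02, 0, 0]
    - [0, 0, -0.01, 0, 0]
    - [0, 0, 0, 0, 0]
    - [0, 0, 0, 0, 0]
  newtons: 45

```text
time: 16.9
position: [0.5105, 0.3862, 0.1511]
ee_rot: [-0.009, 1.0, -0.0, -0.0]
wrist_force: [-1.2, 0.5, -2.2]
grip_width: 0.0189
grip_force: 45.0
```

```bash
python3 - <<'E'
from h import *
go(.534,-.229,.15,96.3)
p=robot.read_camera("scene")
for r in robot.pinpoint("sample",p): print(r["confidence"],w(p,r["at"]))
E
```

```text
t 16.9 tcp [0.5105 0.3862 0.1511] close 91.0 w 0.0189 gf 45.0 F [-1.2  0.5 -2.2]
  roll -5.3
  shift after roll [ 0.0441 -0.614   0.0014]
0.86 [0.51111675 0.38726223 0.18788612]
0.85 [0.54907546 0.5170592  0.01349617]
0.4 [ 0.63035373 -0.25206848  0.13469866]
```

Request:
step_arm:
  deltas:
    - [0, 0, -0.02, 0, 0]
    - [0, 0, -0.02, 0, 0]
    - [0, 0, -0.02, 0, 0]
    - [0, 0, -0.02, 0, 0]
    - [0, 0, -0.02, -5.3, 0]
    - [0, 0, -0.01, 0, 0]
    - [0.002, -0.028, 0, 0, 0]
    - [0.002, -0.028, 0, 0, 0]
    - [0.002, -0.028, 0, 0, 0]
    - [0.002, -0.028, 0, 0, 0]
    - [0.002, -0.028, 0, 0, 0]
    - [0.002, -0.028, 0, 0, 0]
    - [0.002, -0.028, 0, 0, 0]
    - [0.002, -0.028, 0, 0, 0]
    - [0.002, -0.028, 0, 0, 0]
    - [0.002, -0.028, 0, 0, 0]
    - [0, 0, 0, 0, 0]

```text
time: 18.7
position: [0.5217, 0.1009, 0.2609]
ee_rot: [-0.051, 0.999, -0.001, -0.0]
wrist_force: [0.1, 0.8, -3.6]
grip_width: 0.0191
grip_force: 45.0
```

```bash
python3 - <<'E'
from h import *
go(.534,-.229,.26,96.3)
E
```

```text
t 18.7 tcp [0.5217 0.1009 0.2609] close 95.79 w 0.0191 gf 45.0 F [ 0.1  0.8 -3.6]
  roll -0.51
  shift after roll [ 0.024  -0.3292  0.0015]
```

Request:
step_arm:
  deltas:
    - [0.002, -0.0275, 0, -0.5, 0]
    - [0.002, -0.0275, 0, 0, 0]
    - [0.002, -0.0275, 0, 0, 0]
    - [0.002, -0.0275, 0, 0, 0]
    - [0.002, -0.0275, 0, 0, 0]
    - [0.002, -0.0275, 0, 0, 0]
    - [0.002, -0.0275, 0, 0, 0]
    - [0.002, -0.0275, 0, 0, 0]
    - [0.002, -0.0275, 0, 0, 0]
    - [0.002, -0.0275, 0, 0, 0]
    - [0.002, -0.0275, 0, 0, 0]
    - [0.002, -0.0267, 0, 0, 0]
    - [0, 0, 0, 0, 0]
    - [0, 0, 0.02, 0, 0]
    - [0, 0, 0.02, 0, 0]
    - [0, 0, 0.02, 0, 0]
    - [0, 0, 0.02, 0, 0]
    - [0, 0, 0, 0, 0]
    - [0, 0, 0, 0, 0]

```text
time: 20.6
position: [0.5365, -0.2231, 0.1815]
ee_rot: [-0.059, 0.998, 0.0, -0.0]
wrist_force: [-0.2, -0.1, -2.7]
grip_width: 0.0192
grip_force: 45.0
```

```bash
python3 - <<'E'
from h import *
go(.534,-.229,.0346,96.3)
for c in("scene","top"):
  p=robot.read_camera(c); cv2.imwrite(f"pics/p1{c}.png",p["pixels"])
  for n in("sample","saddle_1","tray_handle","keeper_grip"):
    for r in robot.pinpoint(n,p):
      if r["confidence"]>.4: print(c,n,round(r["confidence"],2),np.round(w(p,r["at"]),3))
  if c=="top":
    hsv=cv2.cvtColor(p["pixels"],cv2.COLOR_BGR2HSV); b=(hsv[...,0]>100)&(hsv[...,0]<130)&(hsv[...,1]>150); b[:190]=0;b[240:]=0;b[:,:330]=0;b[:,400:]=0; v,u=np.nonzero(b); print("blue",len(u)); 
    if len(u): print(ray(p,u.mean(),v.mean(),.22))
E
```

```text
t 20.6 tcp [ 0.5365 -0.2231  0.1815] close 96.78 w 0.0192 gf 45.0 F [-0.2 -0.1 -2.7]
  roll 0.48
  shift after roll [ 0.003  -0.0057  0.1469]
scene sample 0.79 [0.551 0.52  0.011]
scene sample 0.7 [ 0.514 -0.07   0.091]
scene sample 0.5 [ 0.532 -0.222  0.217]
scene saddle_1 0.81 [ 0.529 -0.173  0.074]
scene saddle_1 0.7 [ 0.535 -0.23   0.078]
scene saddle_1 0.67 [ 0.541 -0.287  0.074]
scene saddle_1 0.58 [ 0.547 -0.337  0.071]
scene tray_handle 0.77 [ 0.466 -0.26   0.074]
scene keeper_grip 0.71 [ 0.629 -0.25   0.132]
top sample 0.47 [0.552 0.52  0.013]
top saddle_1 0.63 [ 0.539 -0.227  0.074]
top saddle_1 0.55 [ 0.531 -0.173  0.07 ]
top keeper_grip 0.63 [ 0.632 -0.247  0.13 ]
blue 0
```

Request:
step_arm:
  deltas:
    - [0.0013, -0.0057, 0, 0.5, 0]
    - [0, 0, 0.02, 0, 0]
    - [0, 0, 0.02, 0, 0]
    - [0, 0, 0.02, 0, 0]
    - [0, 0, 0.02, 0, 0]
    - [0, 0, 0.02, 0, 0]
    - [0, 0, 0.02, 0, 0]
    - [0, 0, 0, 0, 0]
    - [0, 0, 0, 0, 0]

```text
time: 22.0
position: [0.5358, -0.2301, 0.0619]
ee_rot: [-0.055, 0.999, -0.0, -0.0]
wrist_force: [0.5, -0.6, -3.1]
grip_width: 0.0186
grip_force: 45.0
```

```bash
python3 - <<'E'
from h import *
go(.5355,-.229,.0346,96.3)
p=robot.read_camera("scene")
for n in("sample","saddle_1"):
    for r in robot.pinpoint(n,p):
      if r["confidence"]>.4: print(n,round(r["confidence"],2),np.round(w(p,r["at"]),3))
cv2.imwrite('pics/p2.png',cv2.resize(p["pixels"][105:225,140:300],None,fx=5,fy=5,interpolation=cv2.INTER_CUBIC))
E
```

```text
t 22.0 tcp [ 0.5358 -0.2301  0.0619] close 96.26 w 0.0186 gf 45.0 F [ 0.5 -0.6 -3.1]
  roll -0.04
  shift after roll [0.0001 0.0011 0.0273]
sample 0.59 [0.55  0.52  0.014]
sample 0.51 [ 0.534 -0.23   0.098]
saddle_1 0.97 [ 0.545 -0.342  0.075]
saddle_1 0.82 [ 0.528 -0.173  0.074]
saddle_1 0.72 [ 0.532 -0.226  0.075]
saddle_1 0.58 [ 0.538 -0.283  0.073]
```

View pics/p2.png

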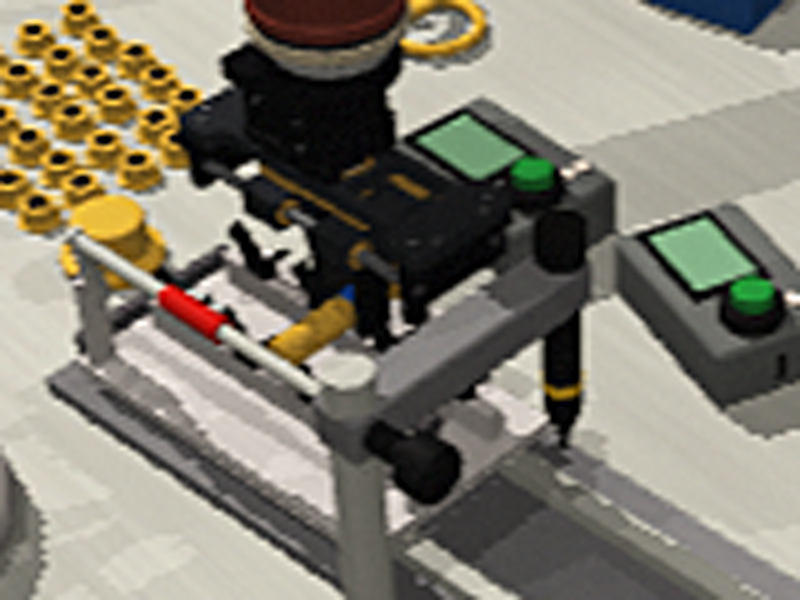

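The sample, at crop (310,330), hangs level over saddle 3 and clears the keeper and the probe arm. Lower it into the V.

Request:
step_arm:
  deltas:
    - [0.0015, 0.001, 0.008, 0, 0]
    - [0, 0, 0.008, 0, 0]
    - [0, 0, 0.005, 0, 0]
    - [0, 0, 0.002, 0, 0]
    - [0, 0, 0, 0, 0]
    - [0, 0, 0, 0, 0]

```text
time: 22.75
position: [0.5344, -0.2289, 0.0387]
ee_rot: [-0.055, 0.998, -0.0, 0.0]
wrist_force: [0.2, -0.6, -2.9]
grip_width: 0.019
grip_force: 45.0
```

Request:
step_arm:
  deltas:
    - [0, 0, 0.0015, 0, 0]
    - [0, 0, 0.0015, 0, 0]
    - [0, 0, 0, 0, 0]

```text
time: 23.05
position: [0.5345, -0.2288, 0.0357]
ee_rot: [-0.055, 0.998, -0.0, 0.0]
wrist_force: [-0.3, 1.0, -1.5]
grip_width: 0.0192
grip_force: 45.0
```

Request:
step_arm:
  deltas:
    - [0, 0, 0.001, 0, 0]
    - [0, 0, 0.001, 0, 0]
    - [0, 0, 0, 0, 0]

```text
time: 23.35
position: [0.5344, -0.2289, 0.0341]
ee_rot: [-0.055, 0.998, 0.0, 0.0]
wrist_force: [-3.2, 1.5, 6.2]
grip_width: 0.0188
grip_force: 45.0
```

Contact came at the predicted height. Release and rise.

Request:
step_arm:
  deltas:
    - [0, 0, 0, 0, 0.4]
    - [0, 0, 0, 0, 0.4]
    - [0, 0, 0, 0, 0.4]
    - [0, 0, 0, 0, 0.4]
    - [0, 0, -0.01, 0, 0.4]
    - [0, 0, -0.02, 0, 0.4]
    - [0, 0, -0.02, 0, 0.4]
    - [0, 0, -0.02, 0, 0.4]
    - [0, 0, -0.02, 0, 0.4]
    - [0, 0, -0.02, 0, 0.4]
    - [0, 0, -0.02, 0, 0.4]
    - [0, 0, -0.02, 0, 0.4]
    - [0, 0, -0.02, 0, 0.4]
    - [0, 0, -0.02, 0, 0.4]
    - [0, 0, -0.02, 0, 0.4]
    - [0, 0, -0.02, 0, 0.4]
    - [0, 0, 0, 0, 0.4]

```text
time: 25.05
position: [0.5353, -0.2296, 0.2671]
ee_rot: [-0.055, 0.998, -0.001, 0.002]
wrist_force: [0.6, -0.1, 0.2]
grip_width: 0.0349
grip_force: 0.0
```

```bash
python3 - <<'E'
from h import *
go(.40,.297,.26,86)
for c in("scene","top"):
  p=robot.read_camera(c)
  for n in("sample","bolt_a"):
    for r in robot.pinpoint(n,p):
      if r["confidence"]>.3: print(c,n,round(r["confidence"],2),np.round(w(p,r["at"]),3))
  if c=="scene": cv2.imwrite('pics/p3.png',cv2.resize(p["pixels"][105:225,140:300],None,fx=5,fy=5,interpolation=cv2.INTER_CUBIC))
  else:
    hsv=cv2.cvtColor(p["pixels"],cv2.COLOR_BGR2HSV); u0,u1,v0,v1=182,210,222,268
    m=np.zeros(hsv.shape[:2],bool); m[v0:v1,u0:u1]=((hsv[...,1]>90)&(hsv[...,2]>60))[v0:v1,u0:u1]
    v,u=np.nonzero(m); W=np.array([ray(p,a,b,.018)[:2] for a,b in zip(u,v)]); c=W.mean(0); d=np.linalg.svd(W-c)[2][0]; d=d*np.sign(d[0]); t=(W-c)@d; lo,hi=t.min(),t.max()
    print(len(u),c,np.degrees(np.arctan2(d[1],d[0])),hi-lo,c+d*(lo+(hi-lo)*43.5/103))
E
```

```text
t 25.05 tcp [ 0.5353 -0.2296  0.2671] close 96.27 w 0.0349 gf 0.0 F [ 0.6 -0.1  0.2]
  roll 10.27
  shift after roll [0.1717 0.5159 0.0054]
scene sample 0.86 [0.549 0.518 0.013]
scene sample 0.46 [ 0.534 -0.225  0.073]
scene bolt_a 0.71 [0.386 0.301 0.014]
top sample 0.61 [0.555 0.522 0.013]
top sample 0.56 [ 0.54  -0.233  0.072]
189 [0.39333938 0.29786166] -3.516700203471636 0.10004116515189665 [0.39150589 0.29797434]
```

View pics/p3.png

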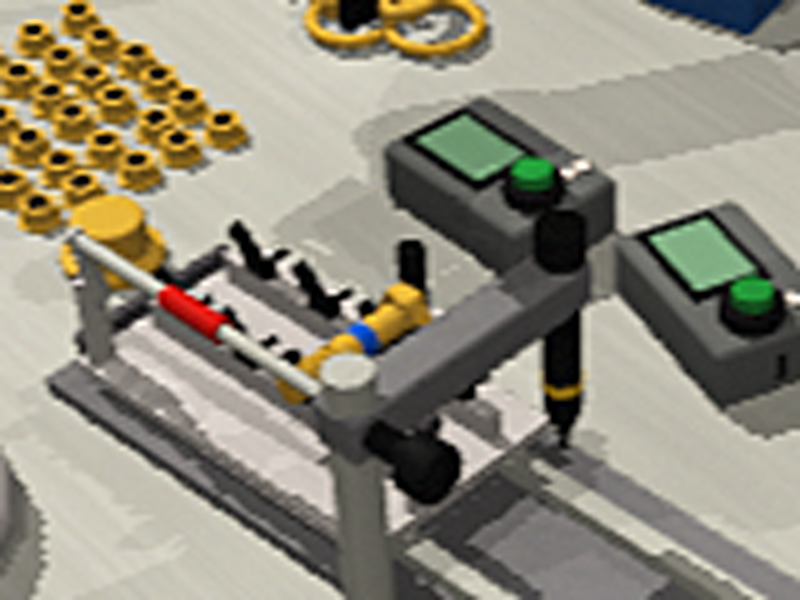

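The sample is seated in saddle 3, with the band at crop (362,338) and the head in front of the rail. Now for bolt_a.

Request:
step_arm:
  deltas:
    - [0, 0, 0, 5.4, 0.4]
    - [0, 0, 0, 5.4, 0.4]
    - [0.0103, 0.0286, 0, 0, 0.4]
    - [0.0103, 0.0286, 0, 0, 0.4]
    - [0.0103, 0.0286, 0, 0, 0.4]
    - [0.0103, 0.0286, 0, 0, 0.4]
    - [0.0103, 0.0286, 0, 0, 0.4]
    - [0.0103, 0.0286, 0, 0, 0.5]
    - [0.0103, 0.0286, 0, 0, 0.5]
    - [0.0103, 0.0286, 0, 0, 0.5]
    - [0.0103, 0.0286, 0, 0, 0.5]
    - [0.0103, 0.0286, 0, 0, 0.5]
    - [0.0103, 0.0286, 0, 0, 0.5]
    - [0.0103, 0.0286, 0, 0, 0.5]
    - [0.0103, 0.0286, 0, 0, 0.5]
    - [0.0103, 0.0286, 0, 0, 0.5]
    - [0.0103, 0.0286, 0, 0, 0.5]
    - [0.0103, 0.0286, 0, 0, 0.5]
    - [0.0103, 0.0286, 0, 0, 0.5]
    - [0.0103, 0.0286, 0, 0, 0.5]

```text
time: 27.35
position: [0.3892, 0.2999, 0.263]
ee_rot: [0.039, 0.999, -0.0, -0.0]
wrist_force: [-0.0, 0.2, -0.1]
grip_width: 0.0433
grip_force: 0.0
```

```bash
python3 - <<'E'
from h import *
go(.3905,.298,.03,85.5)
E
```

```text
t 27.35 tcp [0.3892 0.2999 0.263 ] close 85.49 w 0.0433 gf 0.0 F [-0.   0.2 -0.1]
  roll -0.01
  shift after roll [-0.0016 -0.0016  0.233 ]
```

Request:
step_arm:
  deltas:
    - [-0.0014, -0.0016, 0.02, 0, 0.5]
    - [0, 0, 0.02, 0, 0.5]
    - [0, 0, 0.02, 0, 0.5]
    - [0, 0, 0.02, 0, 0.5]
    - [0, 0, 0.02, 0, 0.5]
    - [0, 0, 0.02, 0, 0.5]
    - [0, 0, 0.02, 0, 0.5]
    - [0, 0, 0.02, 0, 0.5]
    - [0, 0, 0.02, 0, 0.5]
    - [0, 0, 0.02, 0, 0.5]
    - [0, 0, 0.02, 0, 0.5]
    - [0, 0, 0, 0, 0.5]
    - [0, 0, 0, 0, 0.5]

```text
time: 28.65
position: [0.3909, 0.297, 0.0435]
ee_rot: [0.039, 0.999, -0.0, -0.0]
wrist_force: [0.3, -0.6, 0.5]
grip_width: 0.0434
grip_force: 0.0
```

```bash
python3 - <<'E'
from h import *
go(.3905,.298,-.0235,85.5)
p=robot.read_camera("scene")
for r in robot.pinpoint("bolt_a",p):
  if r["confidence"]>.3: print(round(r["confidence"],2),np.round(w(p,r["at"]),3))
E
```

```text
t 28.65 tcp [0.3909 0.297  0.0435] close 85.49 w 0.0434 gf 0.0 F [ 0.3 -0.6  0.5]
  roll -0.01
  shift after roll [0.0004 0.0011 0.067 ]
0.61 [0.389 0.303 0.015]
```

Request:
step_arm:
  deltas:
    - [0, 0.002, 0.015, 0, 0.5]
    - [0, 0, 0.015, 0, 0.5]
    - [0, 0, 0.015, 0, 0.5]
    - [0, 0, 0.012, 0, 0.5]
    - [0, 0, 0.005, 0, 0.5]
    - [0, 0, 0.003, 0, 0.5]
    - [0, 0, 0.0015, 0, 0.5]
    - [0, 0, 0, 0, 0.5]

```text
time: 29.55
position: [0.3915, 0.2995, -0.0226]
ee_rot: [0.039, 0.999, 0.0, 0.0]
wrist_force: [0.4, 0.8, -0.2]
grip_width: 0.0433
grip_force: 0.0
```

Request:
step_arm:
  deltas:
    - [0, 0, 0, 0, 0]
    - [0, 0, 0, 0, 0]
    - [0, 0, 0, 0, 0]
    - [0, 0, 0, 0, 0]
    - [0, 0, 0, 0, 0]
    - [0, 0, 0, 0, 0]
    - [0, 0, 0, 0, 0]
  newtons: 45

```text
time: 30.25
position: [0.3914, 0.2993, -0.0228]
ee_rot: [0.039, 0.999, 0.0, 0.0]
wrist_force: [0.4, -0.2, 1.9]
grip_width: 0.019
grip_force: 45.0
```

Request:
step_arm:
  deltas:
    - [0, 0, -0.01, 0, 0]
    - [0, 0, -0.015, 0, 0]
    - [0, 0, -0.02, 0, 0]
    - [0, 0, -0.02, 0, 0]
    - [0, 0, -0.02, 0, 0]
    - [0, 0, -0.02, 0, 0]
    - [0, 0, -0.02, 0, 0]
    - [0, 0, -0.02, 0, 0]
    - [0, 0, -0.02, 0, 0]
    - [0, 0, -0.02, 0, 0]
    - [0, 0, -0.02, 0, 0]
    - [0, 0, -0.02, 0, 0]
    - [0, 0, -0.02, 0, 0]
    - [0, 0, -0.02, 0, 0]
    - [0, 0, -0.015, 0, 0]
    - [0, 0, 0, -5.4, 0]
    - [0, 0, 0, -5.4, 0]
    - [0, 0, 0, 0, 0]

```text
time: 32.05
position: [0.3909, 0.2988, 0.2572]
ee_rot: [-0.056, 0.998, -0.0, -0.0]
wrist_force: [-1.3, -0.4, -5.1]
grip_width: 0.0191
grip_force: 45.0
```

```bash
python3 - <<'E'
from h import *
go(.547,-.3402,.26,96.3)
E
```

```text
t 32.05 tcp [0.3909 0.2988 0.2572] close 96.38 w 0.0191 gf 45.0 F [-1.3 -0.4 -5.1]
  roll 0.08
  shift after roll [-0.085  -0.6523 -0.0026]
```

Request:
step_arm:
  deltas:
    - [-0.004, -0.028, 0, 0, 0]
    - [-0.004, -0.028, 0, 0, 0]
    - [-0.004, -0.028, 0, 0, 0]
    - [-0.004, -0.028, 0, 0, 0]
    - [-0.004, -0.028, 0, 0, 0]
    - [-0.004, -0.028, 0, 0, 0]
    - [-0.004, -0.028, 0, 0, 0]
    - [-0.004, -0.028, 0, 0, 0]
    - [-0.004, -0.028, 0, 0, 0]
    - [-0.004, -0.028, 0, 0, 0]
    - [-0.004, -0.028, 0, 0, 0]
    - [-0.004, -0.028, 0, 0, 0]
    - [-0.004, -0.028, 0, 0, 0]
    - [-0.004, -0.028, 0, 0, 0]
    - [-0.004, -0.028, 0, 0, 0]
    - [-0.004, -0.028, 0, 0, 0]
    - [-0.004, -0.028, 0, 0, 0]
    - [-0.004, -0.028, 0, 0, 0]
    - [-0.004, -0.028, 0, 0, 0]
    - [-0.004, -0.028, 0, 0, 0]

```text
time: 34.05
position: [0.5321, -0.2494, 0.257]
ee_rot: [-0.054, 0.999, 0.0, -0.0]
wrist_force: [-0.9, 0.3, -3.4]
grip_width: 0.019
grip_force: 45.0
```

Request:
step_arm:
  deltas:
    - [-0.0015, -0.023, 0, 0, 0]
    - [-0.0015, -0.023, 0, 0, 0]
    - [-0.0015, -0.023, 0, 0, 0]
    - [-0.0005, -0.0233, 0, 0, 0]
    - [0, 0, 0.02, 0, 0]
    - [0, 0, 0.02, 0, 0]
    - [0, 0, 0.02, 0, 0]
    - [0, 0, 0.02, 0, 0]
    - [0, 0, 0, 0, 0]
    - [0, 0, 0, 0, 0]

```text
time: 35.05
position: [0.5472, -0.3396, 0.1773]
ee_rot: [-0.054, 0.999, 0.0, -0.0]
wrist_force: [0.1, 0.3, -2.6]
grip_width: 0.0189
grip_force: 45.0
```

```bash
python3 - <<'E'
from h import *
go(.547,-.3402,.062,96.3)
for c in ("scene","top"):
 p=robot.read_camera(c)
 for n in("bolt_a","saddle_1","tray_handle"):
  for r in robot.pinpoint(n,p):
   if r["confidence"]>.3: print(c,n,round(r["confidence"],2),np.round(w(p,r["at"]),3))
E
```

```text
t 35.05 tcp [ 0.5472 -0.3396  0.1773] close 96.21 w 0.0189 gf 45.0 F [ 0.1  0.3 -2.6]
  roll -0.09
  shift after roll [ 0.0002 -0.0007  0.1153]
scene bolt_a 0.58 [ 0.546 -0.338  0.214]
scene saddle_1 0.9 [ 0.531 -0.229  0.075]
scene saddle_1 0.6 [ 0.547 -0.34   0.073]
scene saddle_1 0.6 [ 0.541 -0.285  0.068]
scene tray_handle 0.79 [ 0.466 -0.262  0.074]
scene tray_handle 0.52 [ 0.52  -0.069  0.089]
top bolt_a 0.31 [ 0.338 -0.342  0.001]
top saddle_1 0.98 [ 0.533 -0.168  0.068]
top saddle_1 0.74 [ 0.545 -0.286  0.074]
top saddle_1 0.7 [ 0.537 -0.228  0.074]
top saddle_1 0.61 [ 0.547 -0.344  0.073]
top saddle_1 0.47 [ 0.47  -0.269  0.069]
top tray_handle 0.68 [ 0.472 -0.267  0.064]
```

Good. Lower it to the contact height.

Request:
step_arm:
  deltas:
    - [0, -0.0007, 0.02, 0, 0]
    - [0, 0, 0.02, 0, 0]
    - [0, 0, 0.02, 0, 0]
    - [0, 0, 0.02, 0, 0]
    - [0, 0, 0.02, 0, 0]
    - [0, 0, 0.015, 0, 0]
    - [0, 0, 0.012, 0, 0]
    - [0, 0, 0.008, 0, 0]
    - [0, 0, 0.004, 0, 0]
    - [0, 0, 0, 0, 0]
    - [0, 0, 0, 0, 0]

```text
time: 36.55
position: [0.5478, -0.3408, 0.0387]
ee_rot: [-0.055, 0.998, -0.0, 0.0]
wrist_force: [-0.3, 0.2, -3.4]
grip_width: 0.0184
grip_force: 45.0
```

Request:
step_arm:
  deltas:
    - [0, 0, 0.0015, 0, 0]
    - [0, 0, 0.001, 0, 0]
    - [0, 0, 0.001, 0, 0]
    - [0, 0, 0, 0, 0]

```text
time: 36.95
position: [0.5479, -0.3404, 0.0353]
ee_rot: [-0.055, 0.998, -0.0, 0.001]
wrist_force: [-2.7, 3.0, 5.1]
grip_width: 0.0188
grip_force: 45.0
```

Release bolt_a and rise. Next is the keeper: push it forward from behind with shut fingers, then press it down from above.

Request:
step_arm:
  deltas:
    - [0, 0, 0, 0, 0.4]
    - [0, 0, 0, 0, 0.4]
    - [0, 0, 0, 0, 0.4]
    - [0, 0, 0, 0, 0.4]
    - [0, 0, -0.01, 0, 0.4]
    - [0, 0, -0.02, 0, 0.4]
    - [0, 0, -0.02, 0, 0.4]
    - [0, 0, -0.02, 0, 0.4]
    - [0, 0, -0.02, 0, 0.4]
    - [0, 0, -0.02, 0, 0.4]
    - [0, 0, -0.02, 0, 0.2]
    - [0, 0, -0.02, 0, 0]
    - [0, 0, -0.02, 0, 0]
    - [0, 0, 0, 0, 0]
    - [0, 0, 0, 0, 0]

```text
time: 38.45
position: [0.5475, -0.3407, 0.205]
ee_rot: [-0.055, 0.998, -0.0, 0.0]
wrist_force: [-0.3, 0.3, -0.5]
grip_width: 0.0043
grip_force: 0.0
```

```bash
python3 - <<'E'
from h import *
go(.665,-.243,.20,96.3)
A=[]
for c in ("scene","top"):
 p=robot.read_camera(c)
 for n in("sample","bolt_a","keeper_grip","keeper_hinge"):
  for r in robot.pinpoint(n,p):
   if r["confidence"]>.3: print(c,n,round(r["confidence"],2),np.round(w(p,r["at"]),3))
 A.append(cv2.resize(p["pixels"][105:225,140:300] if c=="scene" else p["pixels"][160:240,300:400],(400,400) if c=="top" else (400,400),interpolation=cv2.INTER_CUBIC))
cv2.imwrite('pics/p4.png',np.hstack(A))
E
```

```text
t 38.45 tcp [ 0.5475 -0.3407  0.205 ] close 96.29 w 0.0043 gf 0.0 F [-0.3  0.3 -0.5]
  roll -0.01
  shift after roll [-0.1275  0.0842  0.0051]
scene sample 0.9 [0.549 0.519 0.013]
scene sample 0.47 [ 0.533 -0.227  0.068]
scene sample 0.46 [ 0.629 -0.246  0.132]
scene sample 0.31 [ 0.542 -0.337  0.076]
scene bolt_a 0.57 [ 0.542 -0.337  0.072]
scene keeper_grip 0.73 [ 0.631 -0.249  0.133]
scene keeper_hinge 0.71 [ 0.335 -0.342  0.001]
scene keeper_hinge 0.55 [ 0.622 -0.245  0.09 ]
top sample 0.72 [0.555 0.521 0.014]
top sample 0.51 [ 0.54  -0.233  0.075]
top bolt_a 0.67 [ 0.551 -0.342  0.071]
top keeper_grip 0.8 [ 0.632 -0.247  0.134]
top keeper_hinge 0.56 [ 0.625 -0.246  0.09 ]
```

View pics/p4.png

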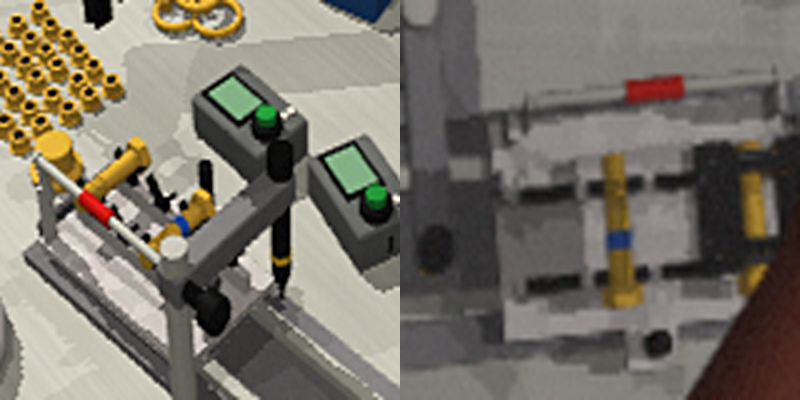

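Both bolts are seated: sample at right-crop (618,240), bolt_a at (750,220), heads in front of the front rail. Now the keeper.

Request:
step_arm:
  deltas:
    - [-0.0215, 0.014, 0, 0, 0]
    - [-0.0215, 0.014, 0, 0, 0]
    - [-0.0215, 0.014, 0, 0, 0]
    - [-0.0215, 0.014, 0, 0, 0]
    - [-0.0215, 0.014, 0, 0, 0]
    - [-0.02, 0.014, 0, 0, 0]
    - [0, 0, 0, 0, 0]
    - [0, 0, 0.02, 0, 0]
    - [0, 0, 0.02, 0, 0]
    - [0, 0, 0.02, 0, 0]
    - [0, 0, 0.02, 0, 0]
    - [0, 0, 0.02, 0, 0]
    - [0, 0, 0.015, 0, 0]
    - [0, 0, 0, 0, 0]
    - [0, 0, 0, 0, 0]

```text
time: 40.45
position: [0.6649, -0.2434, 0.09]
ee_rot: [-0.055, 0.998, -0.0, 0.0]
wrist_force: [-0.5, -0.5, 0.3]
grip_width: 0.0004
grip_force: 0.0
```

```bash
python3 - <<'E'
from h import *
go(.6205-.0145*.994,-.248-.0145*.11,.085,96.3)
E
```

```text
t 40.45 tcp [ 0.6649 -0.2434  0.09  ] close 96.28 w 0.0004 gf 0.0 F [-0.5 -0.5  0.3]
  roll -0.02
  shift after roll [0.0592 0.0003 0.005 ]
```

Push forward (tool +x).

Request:
step_arm:
  deltas:
    - [0.006, 0, 0.003, 0, 0]
    - [0.006, 0, 0, 0, 0]
    - [0.006, 0, 0, 0, 0]
    - [0.006, 0, 0, 0, 0]
    - [0.006, 0, 0, 0, 0]
    - [0.006, 0, 0, 0, 0]
    - [0.006, 0, 0, 0, 0]
    - [0.006, 0, 0, 0, 0]
    - [0.006, 0, 0, 0, 0]
    - [0.005, 0, 0, 0, 0]
    - [0, 0, 0, 0, 0]

```text
time: 41.55
position: [0.6055, -0.2493, 0.0864]
ee_rot: [-0.055, 0.998, 0.0, -0.0]
wrist_force: [1.2, 0.2, -0.7]
grip_width: 0.0007
grip_force: 0.4
```

```bash
python3 - <<'E'
from h import *
go(.6205-.036*.994,-.248-.036*.11,.12,96.3)
for c in ("scene","top"):
 p=robot.read_camera(c)
 for n in("keeper_grip",):
  for r in robot.pinpoint(n,p):
   if r["confidence"]>.3: print(c,n,round(r["confidence"],2),np.round(w(p,r["at"]),3))
E
```

```text
t 41.55 tcp [ 0.6055 -0.2493  0.0864] close 96.29 w 0.0007 gf 0.4 F [ 1.2  0.2 -0.7]
  roll -0.01
  shift after roll [ 0.021  -0.0004 -0.0336]
scene keeper_grip 0.68 [ 0.587 -0.252  0.12 ]
```

Request:
step_arm:
  deltas:
    - [-0.004, 0, 0, 0, 0]
    - [0, 0, -0.02, 0, 0]
    - [0, 0, -0.018, 0, 0]
    - [0.012, 0, 0, 0, 0]
    - [0.015, 0, 0, 0, 0]
    - [0, 0, 0, 0, 0]
    - [0, 0, 0.01, 0, 0]
    - [0, 0, 0.007, 0, 0]
    - [0, 0, 0.005, 0, 0]
    - [0.002, 0, 0.005, 0, 0]
    - [0.002, 0, 0.005, 0, 0]
    - [0.001, 0, 0.005, 0, 0]
    - [0, 0, 0, 0, 0]

```text
time: 43.05
position: [0.5779, -0.2528, 0.0867]
ee_rot: [-0.055, 0.999, -0.0, -0.001]
wrist_force: [0.0, 0.7, 0.0]
grip_width: 0.0005
grip_force: 0.0
```

Request:
step_arm:
  deltas:
    - [0.001, 0, 0.003, 0, 0]
    - [0, 0, 0.003, 0, 0]
    - [0, 0, 0.003, 0, 0]
    - [0, 0, 0, 0, 0]

```text
time: 43.45
position: [0.577, -0.2533, 0.0789]
ee_rot: [-0.055, 0.999, -0.0, -0.0]
wrist_force: [-0.8, 0.6, -1.0]
grip_width: 0.0002
grip_force: 0.0
```

```bash
python3 - <<'E'
from h import *
A=[]
for c in ("scene","top"):
 p=robot.read_camera(c)
 for n in("keeper_grip",):
  for r in robot.pinpoint(n,p):
   if r["confidence"]>.3: print(c,n,round(r["confidence"],2),np.round(w(p,r["at"]),3))
 A.append(cv2.resize(p["pixels"][130:210,170:250] if c=="scene" else p["pixels"][160:240,320:400],(400,400),interpolation=cv2.INTER_CUBIC))
cv2.imwrite('pics/p5.png',np.hstack(A))
E
```

```text
scene keeper_grip 0.68 [ 0.575 -0.253  0.099]
top keeper_grip 0.74 [ 0.551 -0.343  0.071]
```

View pics/p5.png

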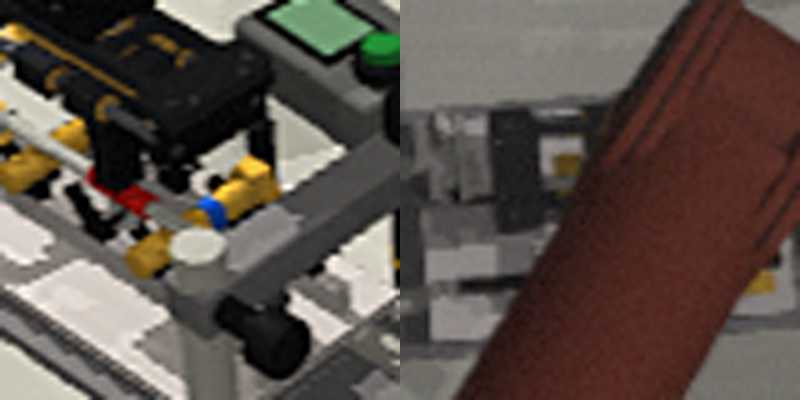

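The shut fingers press on the red sleeve at crop (120,190), and the bar is almost down (z≈0.099). Finish the press.

Request:
step_arm:
  deltas:
    - [0, 0, 0.003, 0, 0]
    - [0, 0, 0.003, 0, 0]
    - [0, 0, 0.003, 0, 0]
    - [0, 0, 0, 0, 0]

```text
time: 44.05
position: [0.5774, -0.2527, 0.0692]
ee_rot: [-0.055, 0.998, -0.0, -0.0]
wrist_force: [-0.0, -0.3, -0.6]
grip_width: 0.0002
grip_force: 0.0
```

Request:
step_arm:
  deltas:
    - [0, 0, 0.0015, 0, 0]
    - [0, 0, 0.0015, 0, 0]
    - [0, 0, 0, 0, 0]

```text
time: 44.35
position: [0.5778, -0.2534, 0.0685]
ee_rot: [-0.055, 0.999, -0.0, 0.001]
wrist_force: [-6.3, 1.4, 18.0]
grip_width: 0.0005
grip_force: 8.9
```

Request:
step_arm:
  deltas:
    - [0, 0, -0.01, 0, 0]
    - [0, 0, -0.02, 0, 0]
    - [0, 0, -0.02, 0, 0]
    - [0, 0, -0.02, 0, 0]
    - [0, 0, -0.02, 0, 0.3]
    - [0, 0, -0.02, 0, 0.5]
    - [0.02, 0, 0, 0, 0.5]
    - [0.02, 0, 0, 0, 0.5]
    - [0.02, 0, 0, 0, 0.5]
    - [0.02, 0, 0, 0, 0.5]
    - [0.02, 0, 0, 0, 0.5]
    - [0, 0, 0, 0, 0.5]
    - [0, 0, 0, 0, 0.5]

```text
time: 45.65
position: [0.4785, -0.2634, 0.1769]
ee_rot: [-0.055, 0.998, 0.0, 0.001]
wrist_force: [0.2, -0.9, -0.2]
grip_width: 0.0432
grip_force: 0.0
```

```bash
python3 - <<'E'
from h import *
go(.4695,-.2645,.021,96.3)
for c in ("scene","top"):
 p=robot.read_camera(c)
 for n in("keeper_grip","tray_handle","sample"):
  for r in robot.pinpoint(n,p):
   if r["confidence"]>.4: print(c,n,round(r["confidence"],2),np.round(w(p,r["at"]),3))
E
```

```text
t 45.65 tcp [ 0.4785 -0.2634  0.1769] close 96.3 w 0.0432 gf 0.0 F [ 0.2 -0.9 -0.2]
  roll -0.0
  shift after roll [ 9.300e-03 -1.000e-04  1.559e-01]
scene keeper_grip 0.64 [ 0.548 -0.345  0.072]
scene keeper_grip 0.53 [ 0.538 -0.289  0.071]
scene keeper_grip 0.52 [ 0.47  -0.262  0.074]
scene keeper_grip 0.47 [ 0.572 -0.256  0.086]
scene keeper_grip 0.44 [ 0.54  -0.126 -0.003]
scene tray_handle 0.85 [ 0.469 -0.262  0.074]
scene tray_handle 0.64 [ 0.339 -0.298  0.069]
scene sample 0.9 [0.551 0.519 0.012]
scene sample 0.72 [ 0.533 -0.229  0.072]
top keeper_grip 0.61 [ 0.578 -0.257  0.089]
top tray_handle 0.95 [ 0.472 -0.27   0.069]
top sample 0.67 [0.553 0.523 0.013]
top sample 0.46 [ 0.537 -0.235  0.075]
```

The keeper is shut (grip point z≈0.087–0.091). Grasp the handle.

Request:
step_arm:
  deltas:
    - [0.011, -0.001, 0, 0, 0.5]
    - [0, 0, 0.02, 0, 0.5]
    - [0, 0, 0.02, 0, 0.5]
    - [0, 0, 0.02, 0, 0.5]
    - [0, 0, 0.02, 0, 0.5]
    - [0, 0, 0.02, 0, 0.5]
    - [0, 0, 0.02, 0, 0.5]
    - [0, 0, 0.015, 0, 0.5]
    - [0, 0, 0.015, 0, 0.5]
    - [0, 0, 0, 0, 0.5]
    - [0, 0, 0, 0, 0]
    - [0, 0, 0, 0, 0]
    - [0, 0, 0, 0, 0]
    - [0, 0, 0, 0, 0]
    - [0, 0, 0, 0, 0]
    - [0, 0, 0, 0, 0]
    - [0, 0, 0, 0, 0]
  newtons: 20

```text
time: 47.75
position: [0.4676, -0.266, 0.0271]
ee_rot: [-0.055, 0.998, -0.0, 0.0]
wrist_force: [-0.9, -0.4, 5.6]
grip_width: 0.0173
grip_force: 20.0
```

```bash
python3 - <<'E'
from h import *
go(.52,-.0687,None,96.3)
p=robot.read_camera("scene");q=robot.read_camera("top")
for p in(p,q):
  for n in("probe_tip","sample"):
   for r in robot.pinpoint(n,p):
    if r["confidence"]>.4: print(n,round(r["confidence"],2),np.round(w(p,r["at"]),3))
E
```

```text
t 47.75 tcp [ 0.4676 -0.266   0.0271] close 96.3 w 0.0173 gf 20.0 F [-0.9 -0.4  5.6]
  roll -0.0
  shift after roll [-0.0737  0.1904 -0.    ]
probe_tip 0.55 [ 0.514 -0.068  0.088]
probe_tip 0.49 [ 0.335 -0.342  0.001]
sample 0.63 [0.554 0.519 0.015]
sample 0.6 [ 0.532 -0.23   0.073]
sample 0.68 [0.552 0.521 0.013]
sample 0.53 [ 0.536 -0.234  0.073]
```

Request:
step_arm:
  deltas:
    - [0, 0.005, 0, 0, 0]
    - [0, 0.01, 0, 0, 0]
    - [0, 0.012, 0, 0, 0]
    - [0, 0.015, 0, 0, 0]
    - [0, 0.015, 0, 0, 0]
    - [0, 0.015, 0, 0, 0]
    - [0, 0.015, 0, 0, 0]
    - [0, 0.015, 0, 0, 0]
    - [0, 0.015, 0, 0, 0]
    - [0, 0.015, 0, 0, 0]
    - [0, 0.012, 0, 0, 0]
    - [0, 0.008, 0, 0, 0]
    - [0, 0.004, 0, 0, 0]
    - [0, 0, 0, 0, 0]
    - [0, 0, 0, 0, 0]

```text
time: 49.55
position: [0.4501, -0.1095, 0.027]
ee_rot: [-0.055, 0.998, 0.001, -0.0]
wrist_force: [-1.8, 2.1, 9.8]
grip_width: 0.0172
grip_force: 20.0
```

```bash
python3 - <<'E'
from h import *
go(.4676-.11*.162,-.266+.994*.162,None,96.3)
for c in("scene","top"):
  p=robot.read_camera(c)
  for n in("probe_tip","sample","saddle_1","keeper_grip","tray_handle"):
   for r in robot.pinpoint(n,p):
    if r["confidence"]>.4: print(c,n,round(r["confidence"],2),np.round(w(p,r["at"]),3))
  if c=="scene": cv2.imwrite('pics/p6.png',cv2.resize(p["pixels"][140:240,180:300],None,fx=6,fy=6,interpolation=cv2.INTER_CUBIC)); print(px(p,(.52,-.0687,.089)))
E
```

```text
t 49.55 tcp [ 0.4501 -0.1095  0.027 ] close 96.35 w 0.0172 gf 20.0 F [-1.8  2.1  9.8]
  roll 0.05
  shift after roll [-0.0002  0.0045  0.    ]
scene probe_tip 0.5 [ 0.514 -0.068  0.088]
scene sample 0.81 [ 0.515 -0.072  0.069]
scene sample 0.7 [0.55  0.519 0.01 ]
scene saddle_1 0.85 [ 0.516 -0.074  0.079]
scene saddle_1 0.82 [ 0.512 -0.016  0.077]
scene saddle_1 0.68 [ 0.336 -0.338 -0.001]
scene saddle_1 0.65 [ 0.523 -0.128  0.075]
scene saddle_1 0.59 [ 0.528 -0.185  0.074]
scene saddle_1 0.54 [ 0.451 -0.106  0.074]
scene keeper_grip 0.65 [0.73  0.215 0.003]
scene keeper_grip 0.53 [ 0.559 -0.095  0.087]
scene tray_handle 0.43 [ 0.513 -0.02   0.073]
(np.float64(251.56177281908373), np.float64(194.26726222000667))
top sample 0.61 [ 0.523 -0.078  0.074]
top sample 0.48 [0.552 0.519 0.011]
top sample 0.42 [ 0.347 -0.298  0.066]
top saddle_1 0.97 [ 0.519 -0.07   0.073]
top saddle_1 0.83 [ 0.531 -0.188  0.072]
top saddle_1 0.73 [ 0.532 -0.136  0.075]
top saddle_1 0.69 [ 0.516 -0.017  0.07 ]
top keeper_grip 0.77 [ 0.562 -0.099  0.089]
top keeper_grip 0.57 [ 0.53  -0.189  0.075]
top tray_handle 0.67 [ 0.528 -0.132  0.075]
```

View pics/p6.png

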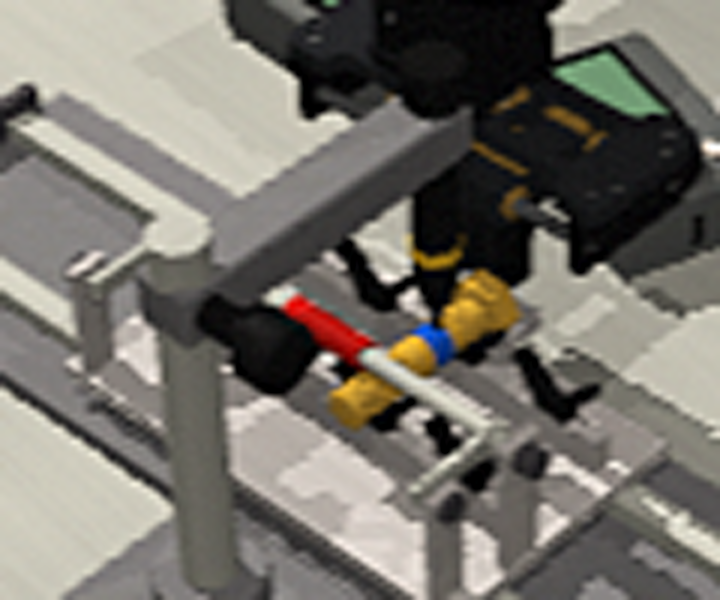

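The tray is short by about 5–6 mm: the tip is near crop (440,310) and the band at (435,345). Nudge it.

Request:
step_arm:
  deltas:
    - [0, 0.003, 0, 0, 0]
    - [0, 0.0027, 0, 0, 0]
    - [0, 0, 0, 0, 0]
    - [0, 0, 0, 0, 0]

```text
time: 50.55
position: [0.4495, -0.1047, 0.027]
ee_rot: [-0.055, 0.998, 0.0, 0.0]
wrist_force: [-2.1, -0.2, 8.9]
grip_width: 0.0176
grip_force: 20.0
```

```bash
python3 - <<'E'
from h import *
go(.4676-.11*.162,-.266+.994*.162,None,96.3)
S=[];T=[];H=[]
for i in range(4):
 for c in("scene","top"):
  p=robot.read_camera(c)
  for n,L in(("sample",S),("saddle_1",T),("probe_tip",H),("probe",H)):
   for r in robot.pinpoint(n,p):
    X=w(p,r["at"])
    if r["confidence"]>.25 and np.hypot(X[0]-.52,X[1]+.07)<.02: L.append((c[0],n,*np.round(X,3)))
  if c=="scene":
   hsv=cv2.cvtColor(p["pixels"],cv2.COLOR_BGR2HSV); b=(hsv[...,0]>100)&(hsv[...,0]<130)&(hsv[...,1]>150); b[:185]=0;b[210:]=0;b[:,:235]=0;b[:,270:]=0;v,u=np.nonzero(b);print("blue",len(u),u.mean(),v.mean(),ray(p,u.mean(),v.mean(),.083))
for L in(S,T,H):
  for c in "st": 
    a=np.array([x[2:] for x in L if x[0]==c]); print(c,len(a),a.mean(0).round(4) if len(a) else "",a.std(0).round(4) if len(a) else "")
E
```

```text
t 50.55 tcp [ 0.4495 -0.1047  0.027 ] close 96.32 w 0.0176 gf 20.0 F [-2.1 -0.2  8.9]
  roll 0.02
  shift after roll [-0.0002 -0.0003 -0.    ]
blue 49 254.3877551020408 195.0204081632653 [ 0.51197357 -0.06628712  0.083     ]
blue 48 254.4375 194.20833333333334 [ 0.50969854 -0.06867648  0.083     ]
blue 47 254.46808510638297 194.61702127659575 [ 0.51073086 -0.06737181  0.083     ]
blue 52 253.67307692307693 193.8846153846154 [ 0.51039403 -0.07105948  0.083     ]
s 5 [ 0.515  -0.0668  0.0718] [0.0013 0.0023 0.0026]
t 4 [ 0.5195 -0.0723  0.0762] [0.0022 0.0015 0.0023]
s 4 [ 0.514  -0.0672  0.0755] [0.002  0.0024 0.0011]
t 4 [ 0.5195 -0.067   0.0725] [0.0011 0.0012 0.0011]
s 8 [ 0.5154 -0.0693  0.0886] [0.0027 0.0014 0.0009]
t 5 [ 0.5208 -0.0704  0.0872] [0.0012 0.0019 0.0072]
```

The band is under the tip within about 1 mm (tray travel 0.162 as specified). Release, clear the handle and go to the button.

Request:
step_arm:
  deltas:
    - [0, 0, 0, 0, 0.4]
    - [0, 0, 0, 0, 0.4]
    - [0, 0, 0, 0, 0.4]
    - [0, 0, 0, 0, 0.4]
    - [0, 0, -0.01, 0, 0.4]
    - [0, 0, -0.015, 0, 0.4]
    - [0, 0, -0.015, 0, 0.4]
    - [0, 0, -0.015, 0, 0.4]
    - [0, 0, -0.015, 0, 0.4]
    - [0, 0, 0, 0, 0.4]
    - [0, 0, 0, 0, 0.4]

```text
time: 53.65
position: [0.4496, -0.105, 0.0968]
ee_rot: [-0.055, 0.998, 0.0, 0.0]
wrist_force: [0.7, 0.5, -0.1]
grip_width: 0.0352
grip_force: 0.0
```

```bash
python3 - <<'E'
from h import *
go(.3435,-.301,None,96.3)
for c in("scene","top"):
  p=robot.read_camera(c)
  for n in("sample","read_button_top"):
   for r in robot.pinpoint(n,p):
    if r["confidence"]>.3: print(c,n,round(r["confidence"],2),np.round(w(p,r["at"]),3))
  hsv=cv2.cvtColor(p["pixels"],cv2.COLOR_BGR2HSV); b=((hsv[...,0]>48)&(hsv[...,0]<75)&(hsv[...,1]>150)).astype(np.uint8)
  k,_,st,ce=cv2.connectedComponentsWithStats(b)
  for i in range(1,k):
    if st[i,4]>8: print(c,"green",st[i,4],np.round(ce[i]),np.round(ray(p,*ce[i],.064),4))
E
```

```text
t 53.65 tcp [ 0.4496 -0.105   0.0968] close 96.3 w 0.0352 gf 0.0 F [ 0.7  0.5 -0.1]
  roll 0.0
  shift after roll [ 1.270e-01 -1.831e-01 -1.000e-04]
scene sample 0.89 [0.552 0.517 0.01 ]
scene sample 0.6 [ 0.517 -0.067  0.07 ]
scene read_button_top 0.47 [ 0.322 -0.122  0.065]
scene green 59 [290. 164.] [ 0.3265 -0.1164  0.064 ]
top sample 0.71 [0.553 0.523 0.013]
top sample 0.54 [ 0.518 -0.072  0.074]
top sample 0.36 [ 0.534 -0.099  0.072]
top read_button_top 0.44 [ 0.347 -0.303  0.067]
top green 45 [374. 267.] [ 0.3451 -0.3014  0.064 ]
```

Request:
step_arm:
  deltas:
    - [0.006, -0.022, 0, 0, 0.4]
    - [0.01, -0.022, 0, 0, 0]
    - [0.012, -0.022, 0, 0, 0]
    - [0.014, -0.022, 0, 0, 0]
    - [0.014, -0.02, 0, 0, 0]
    - [0.014, -0.018, 0, 0, 0]
    - [0.014, -0.016, 0, 0, 0]
    - [0.014, -0.015, 0, 0, 0]
    - [0.014, -0.013, 0, 0, 0]
    - [0.0145, -0.0132, 0, 0, 0]
    - [0, 0, 0, 0, 0]
    - [0, 0, 0, 0, 0]

```text
time: 55.15
position: [0.3438, -0.3009, 0.0964]
ee_rot: [-0.055, 0.999, 0.0, -0.0]
wrist_force: [0.4, 1.0, 0.2]
grip_width: 0.0006
grip_force: 0.0
```

```bash
python3 - <<'E'
from h import *
go(.344,-.3012,.0385,96.3)
p=robot.read_camera("scene"); cv2.imwrite('pics/p7.png',cv2.resize(p["pixels"][100:220,170:330],None,fx=5,fy=5,interpolation=cv2.INTER_CUBIC))
E
```

```text
t 55.15 tcp [ 0.3438 -0.3009  0.0964] close 96.25 w 0.0006 gf 0.0 F [0.4 1.  0.2]
  roll -0.05
  shift after roll [-0.0001 -0.0003  0.0579]
```

View pics/p7.png

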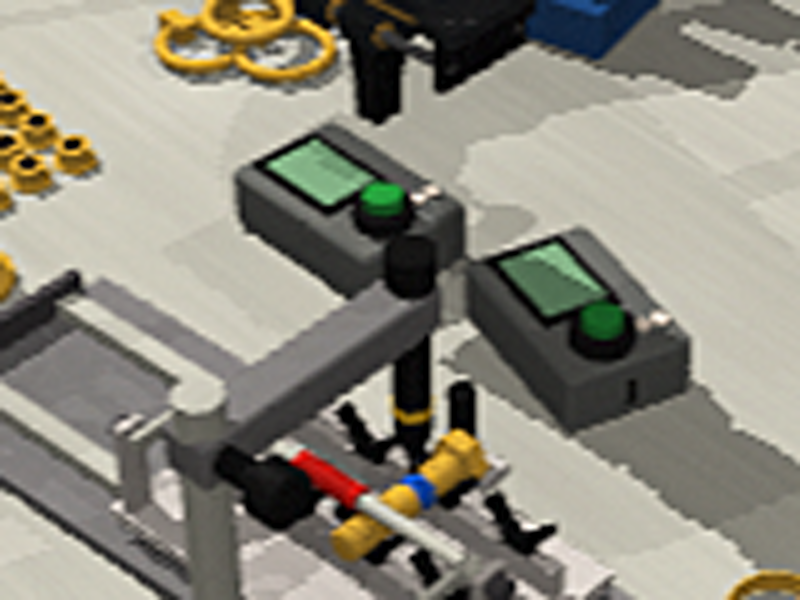

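The shut fingers are above the right-hand box's button at crop (383,195). The band at (418,490) is right under the probe tip. Press.

Request:
step_arm:
  deltas:
    - [0, 0, 0.015, 0, 0]
    - [0, 0, 0.015, 0, 0]
    - [0, 0, 0.015, 0, 0]
    - [0, 0, 0.008, 0, 0]
    - [0, 0, 0.004, 0, 0]
    - [0, 0, 0.002, 0, 0]
    - [0, 0, 0.002, 0, 0]
    - [0, 0, 0, 0, 0]

```text
time: 56.0
position: [0.3442, -0.301, 0.0358]
ee_rot: [-0.055, 0.998, 0.0, 0.0]
wrist_force: [0.3, 1.9, 1.7]
grip_width: 0.0003
grip_force: 1.2
```

Request:
step_arm:
  deltas:
    - [0, 0, 0.001, 0, 0]
    - [0, 0, 0.001, 0, 0]
    - [0, 0, 0, 0, 0]

```text
time: 56.3
position: [0.3442, -0.3011, 0.0338]
ee_rot: [-0.055, 0.998, -0.0, 0.0]
wrist_force: [0.4, 0.8, 2.7]
grip_width: 0.0004
grip_force: 1.8
```

Request:
step_arm:
  deltas:
    - [0, 0, 0.001, 0, 0]
    - [0, 0, 0.001, 0, 0]
    - [0, 0, 0.001, 0, 0]
    - [0, 0, 0, 0, 0]

```text
time: 56.7
position: [0.3443, -0.3011, 0.0313]
ee_rot: [-0.055, 0.998, 0.0, 0.0]
wrist_force: [-3.1, 5.7, 17.6]
grip_width: 0.0002
grip_force: 8.8
```

Request:
step_arm:
  deltas:
    - [0, 0, 0.001, 0, 0]
    - [0, 0, 0.0005, 0, 0]
    - [0, 0, 0, 0, 0]

```text
time: 57.0
position: [0.3444, -0.3011, 0.0309]
ee_rot: [-0.055, 0.998, 0.001, 0.0]
wrist_force: [-10.3, 9.0, 39.6]
grip_width: 0.0005
grip_force: 19.8
```

The button bottomed at well above 5 N. Back up and return to the handle.

Request:
step_arm:
  deltas:
    - [0, 0, -0.01, 0, 0]
    - [0, 0, -0.015, 0, 0]
    - [0, 0, -0.02, 0, 0]
    - [0, 0, -0.0227, 0, 0]
    - [-0.0145, 0.0132, 0, 0, 0.5]
    - [-0.014, 0.013, 0, 0, 0.5]
    - [-0.014, 0.015, 0, 0, 0.5]
    - [-0.014, 0.016, 0, 0, 0.5]
    - [-0.014, 0.018, 0, 0, 0.5]
    - [-0.014, 0.02, 0, 0, 0.5]
    - [-0.014, 0.022, 0, 0, 0.5]
    - [-0.012, 0.022, 0, 0, 0.5]
    - [-0.01, 0.022, 0, 0, 0.5]
    - [-0.006, 0.022, 0, 0, 0.5]
    - [0, 0, 0, 0, 0.5]
    - [0, 0, 0, 0, 0.5]

```text
time: 58.6
position: [0.4493, -0.1054, 0.0965]
ee_rot: [-0.055, 0.998, -0.0, -0.0]
wrist_force: [-0.0, -0.3, -0.3]
grip_width: 0.0436
grip_force: 0.0
```

```bash
python3 - <<'E'
from h import *
go(.4495,-.1047,.027,96.3)
for c in("scene","top"):
  p=robot.read_camera(c)
  for n in("sample","tray_handle","keeper_grip","saddle_1"):
   for r in robot.pinpoint(n,p):
    if r["confidence"]>.4: print(c,n,round(r["confidence"],2),np.round(w(p,r["at"]),3))
E
```

```text
t 58.6 tcp [ 0.4493 -0.1054  0.0965] close 96.34 w 0.0436 gf 0.0 F [-0.  -0.3 -0.3]
  roll 0.04
  shift after roll [-0.0003  0.0007  0.0695]
scene sample 0.72 [ 0.513 -0.066  0.071]
scene sample 0.66 [0.548 0.521 0.013]
scene tray_handle 0.72 [ 0.45  -0.101  0.072]
scene keeper_grip 0.49 [ 0.552 -0.094  0.088]
scene saddle_1 0.84 [ 0.515 -0.069  0.076]
scene saddle_1 0.78 [ 0.531 -0.181  0.073]
scene saddle_1 0.67 [ 0.523 -0.124  0.073]
scene saddle_1 0.57 [ 0.511 -0.016  0.073]
top sample 0.73 [0.554 0.523 0.016]
top keeper_grip 0.6 [ 0.562 -0.092  0.088]
top saddle_1 0.97 [ 0.527 -0.126  0.074]
top saddle_1 0.88 [ 0.521 -0.069  0.074]
top saddle_1 0.77 [ 0.514 -0.014  0.066]
top saddle_1 0.73 [ 0.53  -0.183  0.072]
```

Regrasp the handle, then return the tray to its stop.

Request:
step_arm:
  deltas:
    - [0, 0.001, 0.015, 0, 0.5]
    - [0, 0, 0.015, 0, 0.5]
    - [0, 0, 0.015, 0, 0.5]
    - [0, 0, 0.015, 0, 0.5]
    - [0, 0, 0.01, 0, 0.5]
    - [0, 0, 0, 0, 0]
    - [0, 0, 0, 0, 0]
    - [0, 0, 0, 0, 0]
    - [0, 0, 0, 0, 0]
    - [0, 0, 0, 0, 0]
    - [0, 0, 0, 0, 0]
  newtons: 20

```text
time: 60.2
position: [0.4499, -0.1043, 0.0273]
ee_rot: [-0.055, 0.998, -0.0, 0.001]
wrist_force: [-0.9, -0.5, 6.2]
grip_width: 0.0172
grip_force: 20.0
```

Request:
step_arm:
  deltas:
    - [0, -0.005, 0, 0, 0]
    - [0, -0.01, 0, 0, 0]
    - [0, -0.012, 0, 0, 0]
    - [0, -0.015, 0, 0, 0]
    - [0, -0.015, 0, 0, 0]
    - [0, -0.015, 0, 0, 0]
    - [0, -0.015, 0, 0, 0]
    - [0, -0.015, 0, 0, 0]
    - [0, -0.015, 0, 0, 0]
    - [0, -0.015, 0, 0, 0]
    - [0, -0.012, 0, 0, 0]
    - [0, -0.008, 0, 0, 0]
    - [0, -0.004, 0, 0, 0]
    - [0, 0, 0, 0, 0]
    - [0, 0, 0, 0, 0]

```text
time: 61.7
position: [0.4674, -0.26, 0.0274]
ee_rot: [-0.055, 0.998, -0.001, 0.001]
wrist_force: [2.7, -2.4, 4.7]
grip_width: 0.0171
grip_force: 20.0
```

Request:
step_arm:
  deltas:
    - [0, -0.002, 0, 0, 0]
    - [0, -0.002, 0, 0, 0]
    - [0, -0.002, 0, 0, 0]
    - [0, -0.001, 0, 0, 0]
    - [0, 0, 0, 0, 0]

```text
time: 62.2
position: [0.468, -0.2655, 0.0274]
ee_rot: [-0.055, 0.998, 0.0, 0.001]
wrist_force: [-0.2, 2.4, 9.3]
grip_width: 0.0173
grip_force: 20.0
```

Now go on gently until the stop is felt.

Request:
step_arm:
  deltas:
    - [0, -0.002, 0, 0, 0]
    - [0, -0.002, 0, 0, 0]
    - [0, 0, 0, 0, 0]

```text
time: 62.5
position: [0.4681, -0.2667, 0.0272]
ee_rot: [-0.056, 0.998, 0.002, -0.0]
wrist_force: [-3.1, 11.3, 16.2]
grip_width: 0.0175
grip_force: 20.0
```

Request:
step_arm:
  deltas:
    - [0, -0.001, 0, 0, 0]
    - [0, -0.001, 0, 0, 0]
    - [0, 0, 0, 0, 0]

```text
time: 62.8
position: [0.4681, -0.2667, 0.0271]
ee_rot: [-0.057, 0.998, 0.004, -0.001]
wrist_force: [-6.1, 18.6, 23.0]
grip_width: 0.0176
grip_force: 20.0
```

Request:
step_arm:
  deltas:
    - [0, 0, 0, 0, 0.45]
    - [0, 0, 0, 0, 0.45]
    - [0, 0, 0, 0, 0.45]
    - [0, 0, 0, 0, 0.45]
    - [0, 0.003, 0, 0, 0.45]
    - [0, 0, -0.01, 0, 0.45]
    - [0, 0, -0.02, 0, 0.45]
    - [0, 0, -0.02, 0, 0.45]
    - [0, 0, -0.02, 0, 0.45]
    - [0, 0, -0.02, 0, 0.45]
    - [0, 0, -0.02, 0, 0.45]
    - [0, 0, -0.02, 0, 0.45]
    - [0, 0, -0.02, 0, 0.45]
    - [0, 0, -0.02, 0, 0.45]
    - [0, 0, -0.02, 0, 0.45]
    - [0, 0, 0, 0, 0.45]

```text
time: 64.4
position: [0.4686, -0.2701, 0.2199]
ee_rot: [-0.055, 0.999, -0.001, 0.002]
wrist_force: [-0.1, 0.1, -0.3]
grip_width: 0.0388
grip_force: 0.0
```

Request:
step_arm:
  deltas:
    - [0, -0.025, 0, 0, 0.45]
    - [0, -0.025, 0, 0, 0.45]
    - [0, -0.025, 0, 0, 0.45]
    - [0, -0.025, 0, 0, 0.45]
    - [0, -0.025, 0, 0, 0.45]
    - [0, -0.025, 0, 0, 0.45]
    - [0, 0, 0, 0, 0.45]
    - [0, 0, 0, 0, 0.45]

```text
time: 65.2
position: [0.4834, -0.4185, 0.2162]
ee_rot: [-0.054, 0.999, 0.0, -0.001]
wrist_force: [0.1, 0.5, 0.4]
grip_width: 0.0391
grip_force: 0.0
```

```bash
python3 - <<'E'
from h import *
go(.4695,-.265,.2)
A=[]
for c in("scene","top"):
  p=robot.read_camera(c)
  for n in("sample","bolt_a","tray_handle","keeper_grip","saddle_1","clamp","bush","spanner"):
   for r in robot.pinpoint(n,p):
    if r["confidence"]>.45: print(c,n,round(r["confidence"],2),np.round(w(p,r["at"]),3))
  A.append(cv2.resize(p["pixels"][130:230,160:260] if c=="scene" else p["pixels"][170:240,320:390],(400,400),interpolation=cv2.INTER_CUBIC))
cv2.imwrite('pics/p8.png',np.hstack(A))
E
```

```text
t 65.2 tcp [ 0.4834 -0.4185  0.2162] close 96.21 w 0.0391 gf 0.0 F [0.1 0.5 0.4]
  shift after roll [-0.0029  0.1541  0.0162]
scene sample 0.76 [0.548 0.52  0.012]
scene sample 0.56 [ 0.534 -0.227  0.07 ]
scene bolt_a 0.52 [ 0.55  -0.257  0.078]
scene bolt_a 0.5 [ 0.547 -0.34   0.073]
scene tray_handle 0.65 [ 0.47  -0.264  0.073]
scene keeper_grip 0.54 [ 0.575 -0.255  0.09 ]
scene saddle_1 0.79 [ 0.542 -0.287  0.071]
scene saddle_1 0.71 [ 0.545 -0.343  0.072]
scene saddle_1 0.64 [ 0.53  -0.232  0.075]
scene saddle_1 0.62 [ 0.53  -0.179  0.076]
scene clamp 0.66 [ 0.389  0.091 -0.002]
scene bush 0.76 [ 0.552 -0.478 -0.   ]
scene spanner 0.76 [0.739 0.214 0.003]
scene spanner 0.62 [ 0.548 -0.344  0.072]
top sample 0.64 [ 0.538 -0.233  0.074]
top sample 0.59 [0.555 0.519 0.014]
top bolt_a 0.7 [ 0.549 -0.343  0.07 ]
top tray_handle 0.55 [ 0.47  -0.265  0.068]
top keeper_grip 0.52 [ 0.577 -0.254  0.088]
top saddle_1 0.81 [ 0.537 -0.229  0.073]
top saddle_1 0.8 [ 0.551 -0.347  0.07 ]
top saddle_1 0.78 [ 0.545 -0.289  0.076]
top saddle_1 0.76 [ 0.531 -0.175  0.068]
top clamp 0.66 [ 0.392  0.092 -0.002]
top bush 0.7 [ 0.559 -0.476  0.   ]
top bush 0.66 [ 0.738  0.212 -0.   ]
top spanner 0.66 [0.737 0.21  0.002]
```

View pics/p8.png

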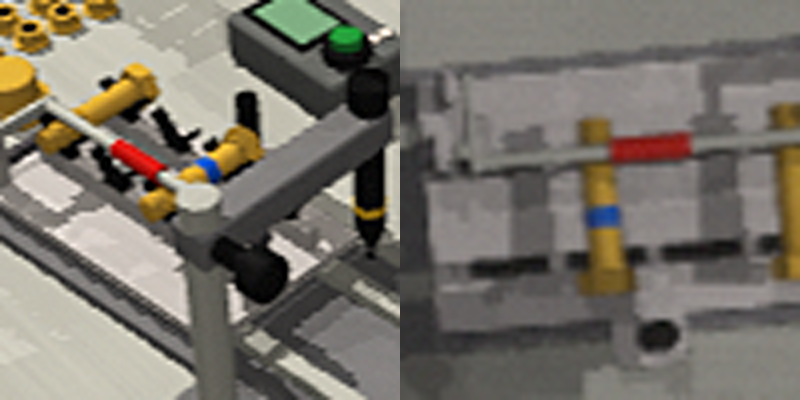

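The tray is back against its stop. The keeper is shut over both shanks, with the sleeve at right-crop (650,150). The bolt heads sit just in front of the rail, and the clamp, bush and spanner are where they started.

```bash
python3 -c "
from bench import robot
print(robot.finish_job())"
```

```text
the job is handed in; nothing more can be done
None
```

The job is handed in, with no verdict returned yet: both bolts on the mat (the sample in saddle 3, the plain one in saddle 1) are under the shut keeper, the green button was pressed with the blue band under the probe, and the tray is back at its loading stop.

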